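Push the soil-vial rack through the splash gate into the rinse tub

TASK

The rack of soil vials stands on the steel slideway and has to go into the rinse tub. Swing the tub's spring-shut splash gate open towards the slideway with one fingertip and keep holding it clear of the rack while another finger pushes the rack along the slideway and right through, then take the hand away so that the gate springs shut behind the rack. Only push: never pick up or tip the rack, do not let the gate knock or drag against it, and leave the other things on the bench where they are.

Things in the scene. Friction and masses are not known exactly. Their poses are not given: they have to be found in the camera images.
- tub: fixed rinse station: milky open-topped tub, steel slideway leading into its end wall. Origin at table height, on the centre line, at the outside of that end wall; x along the slideway into the tub, the gate is hinged on the -y side, z up. The offsets below are in this frame. Tub inside: x 5 to 145, y -66 to 66 mm; walls 5 mm thick, 72 mm high, rim to 75 mm
- slide_end (a point): outer end of the slideway's floor, on the centre line, at (-205, 0, 12) mm. The floor is 12 mm above the table and runs level to the end wall and on as the tub's floor (drain slots are flush). Low upstands on both sides: inner faces at y = +-37 mm, 4 mm thick, tops 22 mm above the table
- mouth (a point): middle of the mouth in the end wall, at floor level, at (0, 0, 12) mm. The end wall is x = 0 to 5 mm; its mouth runs from y = -39 to +39 mm and is open at the top, so a finger can come down into it from above
- gate_hinge (a point): top of the gate's upright hinge, at (-6, -44, 72) mm
- gate (a joint): angle of the splash gate, rad: 0 shut across the mouth; grows as it swings outwards, towards the slideway (it cannot swing into the tub); 1.57 parallel to the slideway on its -y side; stop at 2.6. A spring shuts it when let go: torque 0.04 x (angle + 0.5) N m, about 1 N at the free edge at a right angle. At a right angle its edge reaches x = -94 mm; the rack must stand short of that meanwhile
- gate_edge (a point): top of the gate's free edge. The gate is a grey panel with steel trim, 5 mm thick, 88 mm from hinge axis to free edge, from 27 to 72 mm above the table (it passes over the upstands). Shut, it spans y = -42 to +44 mm at x = -8.5 to -3.5 mm, outside the end wall, so a fingertip let down behind it in the mouth can pull it open
- rose (a point): underside of the rinse rose, at (120, 30, 115) mm: 40 mm across, on a 12 mm pipe that stands beyond the tub's far end at (165, 30) mm and bends back over it, top 151 mm above the table. Its hose lies flat beyond
- rack: grey plastic vial rack, loose, 160 g (0.7 to 1.4 times), 48 mm along the slideway (its x), 68 mm wide (its y), walls 34 mm high; six white-capped vials fixed in it, tops 36 mm above its underside. Origin: centre of its underside; axes nearly along the tub's. If pushed well off its middle it skews and jams between the upstands. Starts on the slideway, leading side 104 to 145 mm from the end wall
- beaker: white open plastic beaker, 68 mm across, 85 mm high, on the table beside the slideway; origin at the centre of its underside. To be left alone
- jar: brown soil jar with steel lid, 56 mm across, 70 mm high, on the table; origin at the centre of its underside. To be left alone
- scoop: spatula with wooden handle, about 190 mm long, lying flat on the table; origin at the middle of its underside. To be left alone
Mind the look-alikes: they are no part of the job. There is more than one size of the rack; the job needs the middle-sized.

How it is judged:
By the outcome, as a careful person would: the job done as asked, in the order asked, and still so for the second after the job is handed in, with the robot touching nothing.
It also fails if it takes over 62 s, if anything falls off the work surface, if the arm or the gripper's body presses on something with over 40 N, if the wrist force passes 120 N, or if a joint passes its speed limit or range.

ROBOT

A 6-joint arm with a two-finger parallel gripper is mounted at the origin on the work surface. World frame = base frame: x ahead of the robot, y to its left, z up, the work surface at z = 0. Lengths are in m, angles in degrees, forces in N, time in s.
With the tool pointing down it reaches from about 0.275 to 0.775 m from the base axis. Payload 14.6 kg.
Tool frame: the origin (TCP) lies at the very end of the fingers, on their centre line; the grasp point (between the pads) lies bot.grasp_offset behind it (bot.grasp_offset is the distance from the TCP to the grasp point, in m); z points along the fingers, y is the direction in which the jaws open and shut (so a half turn about z gives the same grasp; the last joint's range is limited). The gripper opens to 85 mm and grips with 20 to 120 N. Pads are 22 mm wide; open, the fingers measure 114 mm over their backs; the gripper's body (76 mm by 85 mm) begins 54 mm behind the grasp point. The pads swing forward as they close: fully open they stand 13 mm farther back than shut.
Start: joints at [-77.939, 15.075, -2.767, 72.158, 0, 81.102], TCP at [0.188, -0.49, 0.231] pointing down, gripper open.
Joint ranges: [-151.79, 151.79], [-50.71, 97.33], [-67.44, 78.34], [-121.81, 120.89], [-77.56, 73.72], [-180, 180]. Speed limits (degrees/s): [108.29, 108.29, 147.25, 159.86, 180, 180].

INTERFACE

Orientations are given as a 3x3 rotation matrix whose columns are the frame's x, y, z axes.
In Python, from plant import bot gives the robot as it stands.
- The arm moves only by the tool jog_arm, never from a script. Its argument "motion" is a list of rows, each a list of 5 numbers: the opening, from 0 (shut) to 1 (fully open), then the shift along the tool's x, y, z scaled (see below), then the turn about the tool's z scaled (see below). A call has 1 to 8 rows; each row shifts and turns the pose as measured when the row begins, along the tool's axes as they then stand; what a row does not reach is not made up. The controller multiplies each number of a shift by 0.02 m and each number of a turn by 6 degrees. A row lasts 1/12 s, in which the tool goes at most 41.7 mm and 7.16 degrees, less where a joint would pass 70% of its speed; a pose out of reach is approached as far as the arm can. A call with a number of a shift or a turn outside -1 to 1 is refused whole. A call with a gripper value outside its range is refused whole. The fingers move at their own pace and stop on an object; "squeeze" is the grip in N (left out, the last holds). Time passes only in rows, so rows that do not move let the fingers close. It gives the time, the measured TCP pose, the force and the opening at its end, in the units of the state.
- bot.sense(): the state, without advancing time (a new reading comes with each control period).
- bot.grab_frame(name): name is "scene" or "top" or "wrist"; returns a dict with "frame" (480x640x3 uint8, blue, green, red), "depth" (480x640 float32, m along the optical axis (not along the pixel's ray), 0 where there is no reading), "mtx" (3x3 intrinsics, pixels), "D" ([k1, k2, p1, p2, k3] as OpenCV has them; the pictures are not rectified), "R" (3x3) and "t" (3): a world point X has camera coordinates R X + t; the wrist camera has in their place "hand_eye" (4x4, takes a point from camera to tool coordinates, whose origin is the TCP and whose axes are the flange's). Camera axes: x right, y down, z forward; pixel columns grow to the right and rows downward; lengths in m; the calibration is good to about 2 mm. A picture is of the moment at which its call begins: read the wrist's pose just before it.
- bot.close_job(): hands the job in, once; it reports no verdict.
The state is a dict: "time": time; "q": joint angles; "dq": joint speeds; "joint_torque": joint torques, N m; "ee_pos": TCP position; "ee_rot": TCP orientation; "ft_force": force on the tool from outside, world axes, zero at the start; "moment": the same for the moment, N m; "grip_width": finger opening in m.
Only numpy, scipy, OpenCV 4.12 (cv2) and the standard library are available. Lean on these libraries where they do the work, as an engineer would, in place of code of your own. Each camera call takes 0.05 s, during which the arm holds its last target.

## Working session

There is one attempt and no reset: what is moved stays moved. The work goes in short steps, Python scripts to look and compute and a tool call to move; the robot and the scene stay as the last step left them, time stands still between calls to the robot, and variables do not carry over. Pictures are saved under pics/ and viewed, and the job is handed in when it is done.

Besides the shell and the picture viewer there is one more tool, called by a JSON object that holds its "method" and its "body". jog_arm: Moves the arm, as the interface text tells. Shifts and turns lie within -1 to 1; 1 stands for 0.02 m of shift or 6 degrees of turn. Its arguments: {"type":"object","properties":{"motion":{"type":"array","items":{"type":"array","items":{"type":"number"}}},"squeeze":{"type":"number"}},"required":["motion"]}

```bash
mkdir -p pics; ls
python3 - <<'E'
from plant import bot
import cv2
s=bot.sense();print({k:s[k] for k in('time','ee_pos','ee_rot','grip_width','ft_force')},bot.grasp_offset)
for n in('scene','top'):
    f=bot.grab_frame(n);cv2.imwrite(f'pics/{n}0.png',f['frame']);print(n,f['mtx'],f['D'],f['R'],f['t'])
    import numpy as np;np.savez(f'{n}0.npz',**{k:f[k] for k in f})
E
```

```text
pics
{'time': 0.0, 'ee_pos': array([ 0.18772096, -0.48999909,  0.23084382]), 'ee_rot': array([[ 9.33830907e-01,  3.57714661e-01, -2.42011636e-04],
       [ 3.57714716e-01, -9.33830365e-01,  1.01535450e-03],
       [ 1.37209377e-04, -1.03474054e-03, -9.99999455e-01]]), 'grip_width': 0.08543763954750742, 'ft_force': array([ 0.10143764, -0.46833578, -0.38302457])} 0.0187
scene [[497.72663068   0.         315.04501302]
 [  0.         497.72663068 246.08628116]
 [  0.           0.           1.        ]] [0.0360621 0.        0.        0.        0.       ] [[ 0.78624642  0.61770537 -0.01601978]
 [ 0.44889114 -0.58880338 -0.67216615]
 [-0.42463314  0.52129709 -0.74022702]] [-0.46824609 -0.13193339  1.09525614]
top [[449.27069571   0.         328.60137018]
 [  0.         449.27069571 234.11743844]
 [  0.           0.           1.        ]] [-0.01773805  0.          0.          0.          0.        ] [[ 0.02807811 -0.9995707  -0.0083688 ]
 [-0.98944937 -0.02660144 -0.14241594]
 [ 0.14213218  0.01227927 -0.98977152]] [0.05554701 0.57557635 0.66915282]
```

View pics/scene0.png

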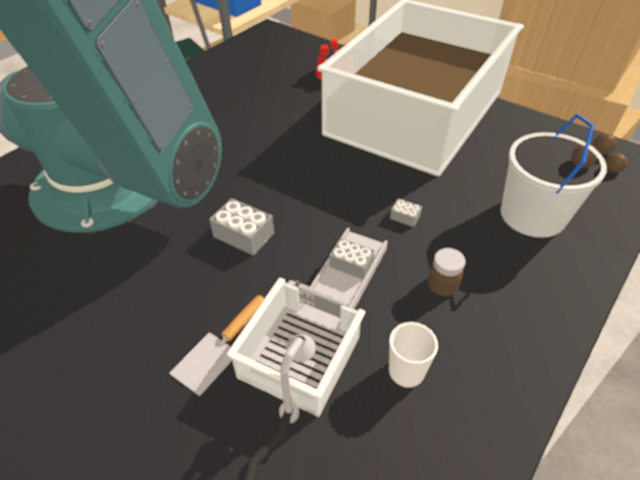

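View pics/top0.png

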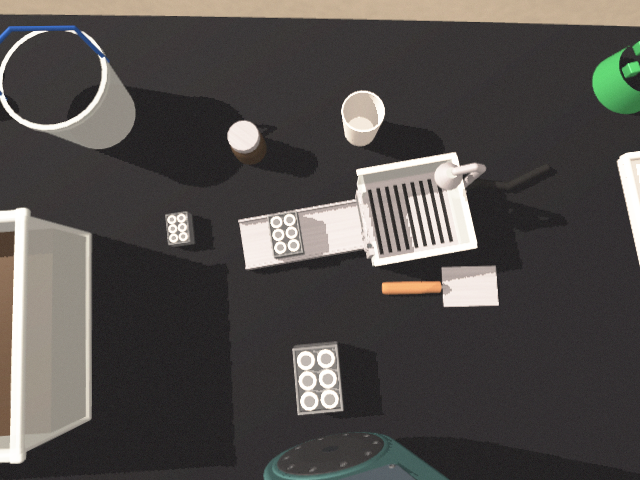

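The scene picture shows three racks and the station. In the top view the look-alikes are the large rack at (318,380) and the small rack at (179,228). The middle-sized rack stands on the slideway at (286,235), so I choose that one. Next I take close crops to get the poses.

Run:
```python
import cv2,numpy as np
t=cv2.imread('pics/top0.png');c=t[140:290,230:490];cv2.imwrite('pics/crop1.png',cv2.resize(c,None,fx=3,fy=3,interpolation=cv2.INTER_CUBIC))
t=cv2.imread('pics/scene0.png');c=t[220:420,220:400];cv2.imwrite('pics/crop2.png',cv2.resize(c,None,fx=3,fy=3,interpolation=cv2.INTER_CUBIC))
```

```text
(no output)
```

View pics/crop1.png

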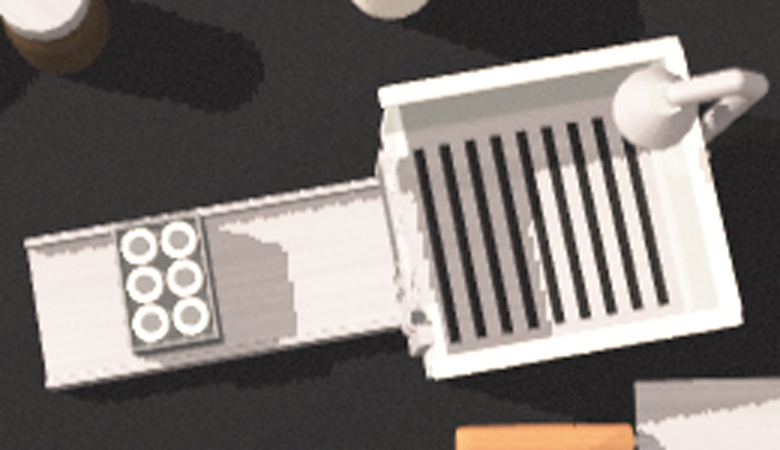

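View pics/crop2.png

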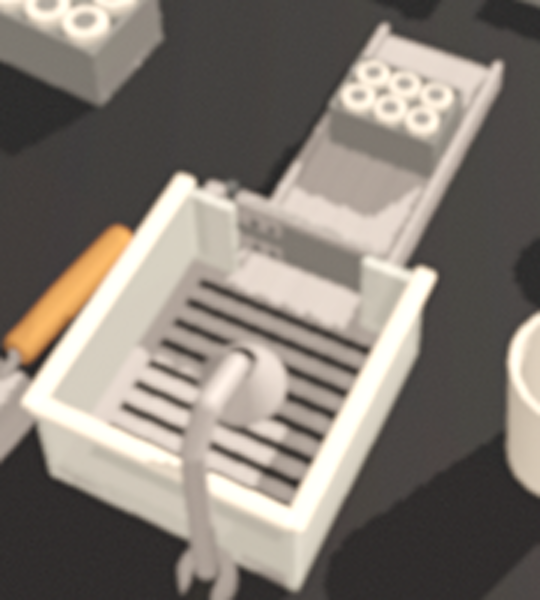

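The crops show the tub rim corners, the slideway's outer end, and the shut gate with its hinge on the robot side (crop2 at about (225,190)). I fit the tub pose from both views and then the rack pose.

```bash
cat > h.py <<'E'
import numpy as np,cv2
from scipy.optimize import least_squares
def load(n): return dict(np.load(n+'.npz'))
def proj(f,X):
    return cv2.projectPoints(np.array(X,float).reshape(-1,1,3),cv2.Rodrigues(f['R'])[0],f['t'],f['mtx'],f['D'])[0].reshape(-1,2)
def ray(f,px,z):
    u=cv2.undistortPoints(np.array(px,float).reshape(-1,1,2),f['mtx'],f['D']).reshape(-1,2)
    d=np.c_[u,np.ones(len(u))]@f['R']; c=-f['R'].T@f['t']
    return c+d*((np.array(z)-c[2])/d[:,2])[:,None]
def T(p,L):
    L=np.array(L,float)/1000;c,s=np.cos(p[2]),np.sin(p[2])
    return np.c_[p[0]+c*L[:,0]-s*L[:,1],p[1]+s*L[:,0]+c*L[:,1],L[:,2]]
def inv(p,X):
    X=np.atleast_2d(X);c,s=np.cos(p[2]),np.sin(p[2]);d=X[:,:2]-np.array(p[:2])
    return 1000*np.c_[c*d[:,0]+s*d[:,1],-s*d[:,0]+c*d[:,1],X[:,2]]
E
python3 - <<'E'
from h import *
t=load('top0');s=load('scene0')
Lt=[(0,71,75),(150,71,75),(150,-71,75),(0,-71,75),(-205,41,22),(-205,-41,22)]
Pt=np.array([(380,90),(680,38),(742,322),(432,378),(25,242),(48,388)])/3+[230,140]
Ls=[(0,-71,75),(0,71,75),(150,71,75),(150,-71,75),(-205,-39,22),(-205,39,22)]
Ps=np.array([(185,178),(432,270),(300,525),(30,400),(382,28),(500,66)])/3+[220,220]
r=lambda p:np.r_[(proj(t,T(p,Lt))-Pt).ravel(),(proj(s,T(p,Ls))-Ps).ravel()]
for nm,f in(('both',r),('top',lambda p:r(p)[:12]),('scene',lambda p:r(p)[12:])):
    o=least_squares(f,[.45,-.1,-1.5],loss='soft_l1');print(nm,o.x,np.degrees(o.x[2]));print(np.round(f(o.x).reshape(-1,2),1).tolist())
p=least_squares(r,[.45,-.1,-1.5],loss='soft_l1').x;np.save('tub.npy',p)
# rack: cap centres, z=48
c=np.array([(140,246),(179,240),(145,285),(184,278),(150,323),(190,316)])/3+[230,140]
print(inv(p,ray(t,c,.048)).round(1), inv(p,ray(t,c,.048)).mean(0))
c=np.array([(373,73),(405,85),(436,97),(358,97),(390,109),(422,121)])/3+[220,220]
print(inv(p,ray(s,c,.048)).round(1), inv(p,ray(s,c,.048)).mean(0))
E
```

```text
both [ 0.59801611  0.01191312 -1.36337875] -78.11584810957376
[[2.6, 1.5], [-2.0, 1.9], [-2.0, -3.0], [3.2, -3.7], [-0.6, -0.6], [-0.7, 0.0], [-0.6, 1.3], [-2.5, 1.9], [-1.0, -0.7], [1.0, 0.8], [1.1, -1.2], [-0.4, -1.2]]
top [ 0.59624092  0.01093617 -1.37044682] -78.52081861037901
[[3.5, 2.6], [-0.9, 3.6], [-1.5, -1.0], [3.5, -2.5], [-0.0, -0.4], [-0.4, 0.3]]
scene [ 0.59841615  0.01260045 -1.36305225] -78.09714106274544
[[-0.2, 1.2], [-2.1, 1.7], [-0.4, -0.9], [1.6, 0.6], [1.4, -1.3], [-0.1, -1.3]]
[[-140.3   21.3   48. ]
 [-119.6   20.8   48. ]
 [-141.1    0.4   48. ]
 [-120.4    0.4   48. ]
 [-141.7  -19.8   48. ]
 [-120.6  -19.9   48. ]] [-130.60689957    0.53175595   48.        ]
[[-140.8  -19.8   48. ]
 [-140.1    1.5   48. ]
 [-139.2   21.9   48. ]
 [-119.2  -20.    48. ]
 [-118.7    1.    48. ]
 [-118.2   21.6   48. ]] [-129.36413465    1.04216968   48.        ]
```

Run:
```python
from h import *
t=load('top0');s=load('scene0')
Lt=np.array([(0,71,75),(150,71,75),(150,-71,75),(0,-71,75),(-205,41,22),(-205,-41,22)],float)
Pt=np.array([(380,90),(680,38),(742,322),(432,378),(25,242),(48,388)])/3+[230,140]
Ls=np.array([(0,-71,75),(0,71,75),(150,71,75),(150,-71,75),(-205,-39,22),(-205,39,22)],float)
Ps=np.array([(185,178),(432,270),(300,525),(30,400),(382,28),(500,66)])/3+[220,220]
def grow(L,o):
    L=L.copy();m=L[:,2]>70;L[m,0]+=np.where(L[m,0]>50,o,-o);L[m,1]+=np.sign(L[m,1])*o;return L
r=lambda p:np.r_[(proj(t,T(p,grow(Lt,p[3]*1e3)))-Pt).ravel(),(proj(s,T(p,grow(Ls,p[3]*1e3)))-Ps).ravel()]
for nm,f in(('both',r),('top',lambda p:r(p)[:12]),('scene',lambda p:r(p)[12:])):
    o=least_squares(f,[.45,-.1,-1.5,0.003],loss='soft_l1',x_scale=[.01,.01,.01,.001]);print(nm,o.x,np.degrees(o.x[2]));print(np.round(f(o.x).reshape(-1,2),1).tolist())
p=least_squares(r,[.45,-.1,-1.5,.003],loss='soft_l1',x_scale=[.01,.01,.01,.001]).x[:3];np.save('tub.npy',p)
c=np.array([(140,246),(179,240),(145,285),(184,278),(150,323),(190,316)])/3+[230,140]
print(inv(p,ray(t,c,.048)).mean(0))
c=np.array([(373,73),(405,85),(436,97),(358,97),(390,109),(422,121)])/3+[220,220]
print(inv(p,ray(s,c,.048)).mean(0))
print('beaker rim',inv(p,ray(t,[(363,111)],.085)),'jar lid',inv(p,ray(t,[(244,137)],.07)),'big rack',ray(t,[(318,380)],.05),'small',inv(p,ray(t,[(179,228)],.02)))
# depth-based check of slide floor & rim heights
from numpy.linalg import inv as I
for f,pts in((t,[(330,225),(320,245),(286,255),(260,240),(440,150),(470,215)]),):
    for u,v in pts:
        d=f['depth'][v,u];X=I(f['R'])@(np.r_[cv2.undistortPoints(np.array([[[u,v]]],float),f['mtx'],f['D']).ravel(),1]*d-f['t']);print((u,v),inv(p,X).round(1))
```

```text
both [ 0.59739277  0.0126208  -1.36535927  0.00295008] -78.22932369295233
[[-0.0, 0.3], [-0.9, 0.3], [-0.2, -0.8], [1.0, -1.0], [-1.1, -0.5], [-1.2, 0.2], [-1.3, -1.1], [-0.1, 0.7], [-0.3, 1.4], [-1.9, 0.9], [1.2, -1.5], [-0.3, -1.5]]
top [ 0.59703456  0.01202128 -1.36674946  0.00372955] -78.30897597605109
[[-0.2, 0.2], [-0.0, 0.1], [0.8, 0.0], [1.0, -0.1], [-0.7, -0.5], [-0.9, 0.2]]
scene [ 0.59804085  0.01326713 -1.36366016  0.00171714] -78.13197211822511
[[-0.5, -0.3], [-0.6, 0.9], [0.2, 0.1], [0.0, 0.6], [1.5, -1.6], [0.0, -1.6]]
[-129.78774326    0.73895152   48.        ]
[-128.54599166    1.25182557   48.        ]
beaker rim [[ 23.21323402 162.49709934  85.        ]] jar lid [[-166.39239354  160.16302077   70.        ]] big rack [[0.35183263 0.08089758 0.05      ]] small [[-301.72476022   45.5655129    20.        ]]
(330, 225) [[-56.8   7.8  11.6]]
(320, 245) [[-78.9 -22.   11.1]]
(286, 255) [[-133.7  -32.4   46.4]]
(260, 240) [[-174.7    3.5   12.7]]
(440, 150) [[152.8 104.6   0.3]]
(470, 215) [[153.3 -25.   74. ]]
```

```bash
cat > geo.py <<'E'
import numpy as np
H=np.array([-6.,-44.]);W=85.4;TH=14.5
def rects(c,phi,w=W):
    """c tool centre (tub mm), phi = dir of tool y (A->B), deg. returns A,B corners"""
    u=np.array([np.cos(np.radians(phi)),np.sin(np.radians(phi))]);v=np.array([-u[1],u[0]])
    R=lambda a,b:np.array([c+u*s+v*q for s,q in((a,-11),(b,-11),(b,11),(a,11))])
    return R(-w/2-TH,-w/2),R(w/2,w/2+TH)
def gate(A):
    """opening angle at which inner face just touches rect A, and contact radius"""
    best=None
    d=A-H
    for th in np.radians(np.arange(0,150,.25)):
        e=np.array([-np.sin(th),np.cos(th)]);n=np.array([np.cos(th),np.sin(th)])
        # clip: consider rect edges sampled
        P=np.concatenate([d[i]+(d[(i+1)%4]-d[i])*np.linspace(0,1,40)[:,None] for i in range(4)])
        r=P@e;m=(r>-3)&(r<88)
        if not m.any(): continue
        k=np.argmin(np.where(m,P@n,1e9))
        if (P@n)[k]>=2.5: best=(np.degrees(th),r[k])
        else: break
    return best
E
cat > plan.py <<'E'
from geo import *
def place(xr,phi,yb=0):
    # B such that its rear-contact: max x of B among |y|small = xr
    A,B=rects(np.zeros(2),phi)
    k=np.argmax(B[:,0]);c=np.array([xr-B[k,0],yb-B[k,1]])  # leading corner at y=yb
    return c
for xr in (-156,-140,-120,-100,-80,-60,-40,-20,0,18):
    for phi in range(40,166,5):
        c=place(xr,phi);A,B=rects(c,phi);g=gate(A)
        if g is None: continue
        cl=-37-A[:,1].max()
        if cl>3 and 30<g[1]<83 and 92<g[0]<145: print(xr,phi,c.round(),'A',A.mean(0).round(),'gate',np.round(g),'clr',round(cl,1),'Amaxx',round(A[:,0].max()))
E
python3 plan.py
sed -i 's/np.arange(0,150,.25)/np.arange(149,0,-.25)/' geo.py; python3 plan.py
```

```text
-156 150 [-125.  -31.] A [-81. -56.] gate [110.  79.] clr 5.7 Amaxx -69
-140 140 [-114.  -36.] A [-76. -68.] gate [119.  81.] clr 17.9 Amaxx -63
-140 145 [-111.  -34.] A [-70. -62.] gate [118.  72.] clr 12.0 Amaxx -58
-140 150 [-109.  -31.] A [-65. -56.] gate [115.  64.] clr 5.7 Amaxx -53
-120 120 [-108.  -42.] A [-83. -86.] gate [126.  77.] clr 37.0 Amaxx -70
-120 125 [-105.  -41.] A [-76. -82.] gate [126.  68.] clr 33.0 Amaxx -63
-120 130 [-101.  -40.] A [-69. -78.] gate [127.  81.] clr 28.4 Amaxx -56
-120 135 [-98. -38.] A [-62. -73.] gate [128.  72.] clr 23.4 Amaxx -49
-120 140 [-94. -36.] A [-56. -68.] gate [128.  63.] clr 17.9 Amaxx -43
-120 145 [-91. -34.] A [-50. -62.] gate [128.  55.] clr 12.0 Amaxx -38
-120 150 [-89. -31.] A [-45. -56.] gate [126.  46.] clr 5.7 Amaxx -33
-100 110 [-96. -44.] A [-79. -91.] gate [132.  78.] clr 43.2 Amaxx -66
-100 115 [-92. -43.] A [-71. -89.] gate [134.  70.] clr 40.4 Amaxx -58
-100 120 [-88. -42.] A [-63. -86.] gate [136.  61.] clr 37.0 Amaxx -50
-100 125 [-85. -41.] A [-56. -82.] gate [139.  53.] clr 33.0 Amaxx -43
-100 130 [-81. -40.] A [
[... 238 characters left out ...]
 clr 45.5 Amaxx -54
-80 110 [-76. -44.] A [-59. -91.] gate [144.  64.] clr 43.2 Amaxx -46
-60 95 [-67. -43.] A [-63. -93.] gate [143.  72.] clr 48.1 Amaxx -51
-20 70 [-50. -50.] A [-67. -97.] gate [142.  83.] clr 49.4 Amaxx -54
0 50 [-45. -37.] A [-77. -75.] gate [125.  80.] clr 25.4 Amaxx -64
0 55 [-42. -41.] A [-70. -81.] gate [132.  78.] clr 32.2 Amaxx -57
0 60 [-38. -44.] A [-63. -87.] gate [139.  75.] clr 38.5 Amaxx -50
18 40 [-33. -28.] A [-71. -60.] gate [117.  70.] clr 10.4 Amaxx -59
18 45 [-30. -33.] A [-66. -68.] gate [125.  68.] clr 18.1 Amaxx -53
18 50 [-27. -37.] A [-59. -75.] gate [134.  66.] clr 25.4 Amaxx -46
18 55 [-24. -41.] A [-52. -81.] gate [142.  65.] clr 32.2 Amaxx -39
```

```bash
cat > plan2.py <<'E'
from geo import *
def place(xr,phi,w,yb=0.5):
    A,B=rects(np.zeros(2),phi,w);k=np.argmax(B[:,0]);y=B[k,1]-B[:,1].mean()
    y=B[:,1].mean()+ (y if abs(phi-90)>25 else y*abs(phi-90)/25)
    return np.array([xr-B[k,0],yb-y])
if __name__=='__main__':
  for xr,phi,w in ((-156,150,85),(-150,148,85),(-140,145,80),(-130,138,74),(-120,130,68),(-110,122,64),(-100,112,60),(-90,102,58),(-80,95,58),(-70,88,58),(-60,80,58),(-50,74,58),(-40,68,58),(-30,62,58),(-20,58,60),(-10,54,62),(0,50,64),(10,46,66),(20,42,68)):
    c=place(xr,phi,w);A,B=rects(c,phi,w);g=gate(A)
    print(xr,phi,w,c.round(),'A',A.mean(0).round(),'gate',np.round(g),'clr',round(-37-A[:,1].max(),1),'Bminx',round(B[:,0].min()),'Bc',B.mean(0).round())
E
python3 plan2.py
```

```text
-156 150 85 [-125.  -30.] A [-82. -55.] gate [110.  79.] clr 5.0 Bminx -180 Bc [-168.   -5.]
-150 148 85 [-120.  -31.] A [-78. -58.] gate [113.  76.] clr 7.5 Bminx -174 Bc [-162.   -5.]
-140 145 80 [-114.  -31.] A [-75. -59.] gate [114.  75.] clr 8.4 Bminx -164 Bc [-152.   -4.]
-130 138 74 [-110.  -32.] A [-77. -62.] gate [115.  79.] clr 12.0 Bminx -155 Bc [-143.   -3.]
-120 130 68 [-107.  -33.] A [-80. -64.] gate [115.  84.] clr 14.6 Bminx -146 Bc [-133.   -1.]
-110 122 64 [-102.  -32.] A [-82. -66.] gate [114.  88.] clr 16.8 Bminx -136 Bc [-123.    1.]
-100 112 60 [-99. -32.] A [-85. -66.] gate [113.  71.] clr 18.4 Bminx -126 Bc [-113.    3.]
-90 102 58 [-95. -33.] A [-87. -68.] gate [115.  75.] clr 21.7 Bminx -115 Bc [-102.    3.]
-80 95 58 [-88. -34.] A [-85. -70.] gate [118.  75.] clr 25.3 Bminx -103 Bc [-92.   2.]
-70 88 58 [-83. -36.] A [-84. -73.] gate [120.  76.] clr 27.9 Bminx -92 Bc [-81.  -0.]
-60 80 58 [-78. -37.] A [-85. -73.] gate [121.  79.] clr 26.9 Bminx -84 Bc [-72.  -2.]
-50 74 58 [-73. -37.] A [-83. -72.] gate [121.  78.] clr 24.7 Bminx -75 Bc [-63.  -2.]
-40 68 58 [-66. -35.] A [-80. -69.] gate [120.  76.] clr 21.2 Bminx -66 Bc [-53.  -2.]
-30 62 58 [-60. -33.] A [-77. -65.] gate [119.  72.] clr 16.2 Bminx -56 Bc [-43.  -1.]
-20 58 60 [-53. -31.] A [-73. -63.] gate [119.  69.] clr 14.0 Bminx -46 Bc [-33.   0.]
-10 54 62 [-46. -30.] A [-68. -61.] gate [119.  64.] clr 11.5 Bminx -36 Bc [-23.   1.]
0 50 64 [-38. -28.] A [-64. -58.] gate [119.  60.] clr 8.5 Bminx -26 Bc [-13.   2.]
10 46 66 [-31. -26.] A [-59. -55.] gate [118.  55.] clr 5.1 Bminx -16 Bc [-3.  3.]
20 42 68 [-23. -24.] A [-54. -51.] gate [117.  50.] clr 1.4 Bminx -5 Bc [7. 4.]
```

Run:
```python
from geo import *
u=np.array([np.cos(np.radians(150)),np.sin(np.radians(150))])
for a in((13,15),(0,18),(-10,22),(-35,15),(-55,0),(-72,-22),(-80,-40),(-84,-55),(-87,-55)):
    c=np.array(a)+49.95*u;A,B=rects(c,150);print(a,c.round(),gate(A),'Bc',B.mean(0).round(),'Amax y',A[:,1].max().round(1),'Bmaxx',B[:,0].max().round())
for phi in(150,152,154,156):
    for c in((-129,-30),(-129,-32)):
        A,B=rects(np.array(c),phi);print(phi,c,gate(A),A[:,1].max(),B[:,0].max(),B[np.argmax(B[:,0])])
```

```text
(13, 15) [-30.  40.] (np.float64(0.25), np.float64(53.06670626244486)) Bc [-74.  65.] Amax y 28.2 Bmaxx -62.0
(0, 18) [-43.  43.] (np.float64(8.5), np.float64(56.336668451907364)) Bc [-87.  68.] Amax y 31.2 Bmaxx -75.0
(-10, 22) [-53.  47.] (np.float64(17.25), np.float64(62.07451262662296)) Bc [-97.  72.] Amax y 35.2 Bmaxx -85.0
(-35, 15) [-78.  40.] (np.float64(39.75), np.float64(66.89999870735666)) Bc [-122.   65.] Amax y 28.2 Bmaxx -110.0
(-55, 0) [-98.  25.] (np.float64(59.99999999999999), np.float64(69.82627042646314)) Bc [-142.   50.] Amax y 13.2 Bmaxx -130.0
(-72, -22) [-115.    3.] (np.float64(84.5), np.float64(65.7691621030424)) Bc [-159.   28.] Amax y -8.8 Bmaxx -147.0
(-80, -40) [-123.  -15.] (np.float64(99.25), np.float64(73.74017280763368)) Bc [-167.   10.] Amax y -26.8 Bmaxx -155.0
(-84, -55) [-127.  -30.] (np.float64(109.25), np.float64(80.86624731139764)) Bc [-171.   -5.] Amax y -41.8 Bmaxx -159.0
(-87, -55) [-130.  -30.] (np.float64(108.5), np.float64(83.73908487127308)) Bc [-174.   -5.] Amax y -41.8 Bmaxx -162.0
150 (-129, -30) (np.float64(108.75), np.float64(82.527
[... 364 characters left out ...]
129, -32) (np.float64(109.50000000000001), np.float64(81.40551192282828)) -42.33401220950934 -161.53767502443137 [-161.53767502   -2.24114075]
154 (-129, -30) (np.float64(107.25000000000001), np.float64(79.1900645348926)) -38.83171345860276 -162.55642316229458 [-162.55642316   -1.39481752]
154 (-129, -32) (np.float64(108.75), np.float64(79.73669082762376)) -40.83171345860276 -162.55642316229458 [-162.55642316   -3.39481752]
156 (-129, -30) (np.float64(106.25), np.float64(77.6189923975473)) -37.31865462526807 -163.53428796750524 [-163.53428797   -2.58334531]
156 (-129, -32) (np.float64(107.75), np.float64(78.13652824026708)) -39.31865462526807 -163.53428796750524 [-163.53428797   -4.58334531]
```

```bash
cat > go.py <<'E'
# usage: go.py n x y z phi open [n x y z phi open ...] : tub mm, TCP z mm
import sys;from h import *
from plant import bot
from geo import rects,gate
p=np.load('tub.npy');s=bot.sense();R=s['ee_rot'];pos=np.array(s['ee_pos'])
cur=inv(p,pos)[0];y=R[:,1];phi=np.degrees(np.arctan2(y[1],y[0])-p[2]);w=s['grip_width']*1e3
def st():
    A,B=rects(cur[:2],phi,w);k=np.argmax(B[:,0])
    print('t%.2f cur'%s['time'],cur.round(1),'phi %.1f w %.1f'%(phi%360,w),'F',np.round(s['ft_force'],1),'A',A.mean(0).round(1),'Amaxy %.1f'%A[:,1].max(),'Bfront',B[k].round(1),'gate',np.round(gate(A),1) if gate(A) else None,'q',np.round(s['q']))
st()
a=[float(v) for v in sys.argv[1:]];X=cur.copy();ph=phi;rows=[]
for i in range(0,len(a),6):
    n,tx,ty,tz,tp,o=a[i:i+6];n=int(n);d=(np.array([tx,ty,tz])-X)/n;dp=((tp-ph+180)%360-180)/n
    for k in range(n):
        yw=np.radians(ph)  # tool y dir in tub; tool x = y x z, z down
        yv=np.array([np.cos(yw),np.sin(yw),0]);zv=np.array([0,0,-1]);xv=np.cross(yv,zv)
        rows.append([o]+[round(float(v),2) for v in (xv@d/20,yv@d/20,zv@d/20,-dp/6)])
        X=X+d;ph+=dp
for i in range(0,len(rows),8): print(str(rows[i:i+8]).replace(' ',''))
if rows: print('max',np.abs(np.array(rows)[:,1:]).max())
E
python3 go.py 34 -30 40 180 150 1
```

```text
t0.10 cur [ 408.5 -503.6  230.9] phi 9.2 w 85.3 F [-0.2 -0.1  0.1] A [ 359.2 -511.6] Amaxy -499.6 Bfront [ 466.7 -505.3] gate None q [-78.  15.  -3.  72.  -0.  81.]
[[1.0,0.89,-0.51,0.07,-0.69],[1.0,0.93,-0.44,0.07,-0.69],[1.0,0.96,-0.38,0.07,-0.69],[1.0,0.98,-0.31,0.07,-0.69],[1.0,1.0,-0.23,0.07,-0.69],[1.0,1.01,-0.16,0.07,-0.69],[1.0,1.02,-0.09,0.07,-0.69],[1.0,1.03,-0.01,0.07,-0.69]]
[[1.0,1.03,0.06,0.07,-0.69],[1.0,1.02,0.14,0.07,-0.69],[1.0,1.01,0.21,0.07,-0.69],[1.0,0.99,0.28,0.07,-0.69],[1.0,0.97,0.35,0.07,-0.69],[1.0,0.94,0.42,0.07,-0.69],[1.0,0.9,0.49,0.07,-0.69],[1.0,0.87,0.55,0.07,-0.69]]
[[1.0,0.82,0.61,0.07,-0.69],[1.0,0.78,0.67,0.07,-0.69],[1.0,0.73,0.72,0.07,-0.69],[1.0,0.67,0.77,0.07,-0.69],[1.0,0.62,0.82,0.07,-0.69],[1.0,0.56,0.86,0.07,-0.69],[1.0,0.49,0.9,0.07,-0.69],[1.0,0.43,0.93,0.07,-0.69]]
[[1.0,0.36,0.96,0.07,-0.69],[1.0,0.29,0.99,0.07,-0.69],[1.0,0.21,1.0,0.07,-0.69],[1.0,0.14,1.02,0.07,-0.69],[1.0,0.07,1.02,0.07,-0.69],[1.0,-0.01,1.03,0.07,-0.69],[1.0,-0.08,1.02,0.07,-0.69],[1.0,-0.16,1.02,0.07,-0.69]]
[[1.0,-0.23,1.0,0.07,-0.69],[1.0,-0.3,0.98,0.07,-0.69]]
max 1.03
```

{"method": "jog_arm", "body": {"motion": [[1,0.89,-0.5,0,-0.7],[1,0.93,-0.44,0,-0.7],[1,0.96,-0.38,0,-0.7],[1,0.98,-0.3,0,-0.7],[1,1,-0.23,0,-0.7],[1,1,-0.16,0,-0.7],[1,1,-0.1,0,-0.7],[1,1,0,0,-0.7]]}}

```text
time: 0.77
ee_pos: [0.2912, -0.3592, 0.2282]
ee_rot: [[0.564, 0.825, -0.002], [0.825, -0.564, 0.005], [0.003, -0.005, -1.0]]
ft_force: [0.2, -0.4, -0.5]
grip_width: 0.0854
```

```bash
python3 go.py 27 -30 40 180 150 1
```

```text
t0.77 cur [ 301.5 -375.7  228.2] phi 43.9 w 85.4 F [ 0.2 -0.4 -0.5] A [ 265.5 -410.3] Amaxy -397.3 Bfront [ 350.4 -344. ] gate None q [-61.   9. -11.  70.   0.  63.]
[[1.0,0.98,0.09,0.09,-0.66],[1.0,0.97,0.16,0.09,-0.66],[1.0,0.96,0.22,0.09,-0.66],[1.0,0.94,0.29,0.09,-0.66],[1.0,0.92,0.35,0.09,-0.66],[1.0,0.89,0.42,0.09,-0.66],[1.0,0.86,0.48,0.09,-0.66],[1.0,0.83,0.53,0.09,-0.66]]
[[1.0,0.79,0.59,0.09,-0.66],[1.0,0.75,0.64,0.09,-0.66],[1.0,0.7,0.69,0.09,-0.66],[1.0,0.65,0.74,0.09,-0.66],[1.0,0.6,0.78,0.09,-0.66],[1.0,0.54,0.82,0.09,-0.66],[1.0,0.49,0.86,0.09,-0.66],[1.0,0.43,0.89,0.09,-0.66]]
[[1.0,0.37,0.91,0.09,-0.66],[1.0,0.3,0.94,0.09,-0.66],[1.0,0.24,0.96,0.09,-0.66],[1.0,0.17,0.97,0.09,-0.66],[1.0,0.1,0.98,0.09,-0.66],[1.0,0.04,0.98,0.09,-0.66],[1.0,-0.03,0.98,0.09,-0.66],[1.0,-0.1,0.98,0.09,-0.66]]
[[1.0,-0.16,0.97,0.09,-0.66],[1.0,-0.23,0.96,0.09,-0.66],[1.0,-0.3,0.94,0.09,-0.66]]
max 0.98
```

{"method": "jog_arm", "body": {"motion": [[1,0.98,0.09,0,-0.66],[1,0.97,0.16,0,-0.66],[1,0.96,0.22,0,-0.66],[1,0.94,0.29,0,-0.66],[1,0.92,0.35,0,-0.66],[1,0.89,0.42,0,-0.66],[1,0.86,0.48,0,-0.66],[1,0.83,0.53,0,-0.66]]}}

```text
time: 1.43
ee_pos: [0.3932, -0.2285, 0.2273]
ee_rot: [[0.018, 1.0, -0.005], [1.0, -0.018, 0.008], [0.008, -0.005, -1.0]]
ft_force: [0.1, 0.3, -0.7]
grip_width: 0.0855
```

{"method": "jog_arm", "body": {"motion": [[1,0.79,0.59,0,-0.66],[1,0.75,0.64,0,-0.66],[1,0.7,0.69,0,-0.66],[1,0.65,0.74,0,-0.66],[1,0.6,0.78,0,-0.66],[1,0.54,0.82,0,-0.66],[1,0.49,0.86,0,-0.66],[1,0.43,0.89,0,-0.66]]}}

```text
time: 2.1
ee_pos: [0.491, -0.0946, 0.2262]
ee_rot: [[-0.534, 0.845, -0.008], [0.845, 0.534, 0.01], [0.013, -0.002, -1.0]]
ft_force: [-0.1, -1.0, 0.3]
grip_width: 0.0855
```

```bash
python3 go.py 11 -30 40 160 150 1
```

```text
t2.10 cur [  83.2 -126.   226.2] phi 110.5 w 85.5 F [-0.1 -1.   0.3] A [ 100.8 -172.8] Amaxy -162.2 Bfront [ 78.5 -82.1] gate None q [-20.  13.  -6.  71.   0.  37.]
[[1.0,0.22,0.89,0.3,-0.6],[1.0,0.16,0.9,0.3,-0.6],[1.0,0.1,0.91,0.3,-0.6],[1.0,0.05,0.91,0.3,-0.6],[1.0,-0.01,0.91,0.3,-0.6],[1.0,-0.07,0.91,0.3,-0.6],[1.0,-0.12,0.9,0.3,-0.6],[1.0,-0.18,0.9,0.3,-0.6]]
[[1.0,-0.24,0.88,0.3,-0.6],[1.0,-0.29,0.87,0.3,-0.6],[1.0,-0.34,0.85,0.3,-0.6]]
max 0.91
```

{"method": "jog_arm", "body": {"motion": [[1,0.22,0.89,0.1,-0.6],[1,0.16,0.9,0.2,-0.6],[1,0.1,0.91,0.3,-0.6],[1,0.05,0.91,0.3,-0.6],[1,0,0.91,0.3,-0.6],[1,-0.07,0.91,0.3,-0.6],[1,-0.12,0.9,0.3,-0.6],[1,-0.18,0.9,0.3,-0.6]]}}

```text
time: 2.77
ee_pos: [0.5942, 0.0199, 0.1816]
ee_rot: [[-0.889, 0.459, -0.011], [0.459, 0.889, 0.01], [0.014, 0.004, -1.0]]
ft_force: [0.2, -0.4, 0.5]
grip_width: 0.0857
```

{"method": "jog_arm", "body": {"motion": [[1,-0.24,0.88,0.3,-0.6],[1,-0.29,0.87,0.3,-0.6],[1,-0.34,0.85,0.3,-0.6],[1,0,0,0,0]]}}

```text
time: 3.1
ee_pos: [0.6327, 0.0653, 0.1595]
ee_rot: [[-0.963, 0.269, -0.015], [0.269, 0.963, 0.011], [0.017, 0.007, -1.0]]
ft_force: [0.4, -0.2, -0.4]
grip_width: 0.0854
```

```bash
python3 go.py 4 -30 40 100 150 1
python3 - <<'E'
from plant import bot
import cv2,numpy as np
s=bot.sense()
for n in('wrist','scene','top'):
    f=bot.grab_frame(n);cv2.imwrite(f'pics/{n}1.png',f['frame']);np.savez(f'{n}1.npz',pos=s['ee_pos'],rot=s['ee_rot'],**f)
    if n=='wrist':print(f['hand_eye'],f['mtx'],f['D'])
E
```

```text
t3.10 cur [-44.4  45.4 159.5] phi 152.6 w 85.4 F [ 0.4 -0.2 -0.4] A [-0.  22.4] Amaxy 35.5 Bfront [-77.2  74.8] gate [ 7.8 60.1] q [-2. 28.  7. 69.  1. 14.]
[[1.0,-0.02,-0.19,0.74,0.11],[1.0,-0.03,-0.19,0.74,0.11],[1.0,-0.03,-0.19,0.74,0.11],[1.0,-0.03,-0.19,0.74,0.11]]
max 0.74
[[ 1.00957818e-03 -9.55959126e-01 -2.93498094e-01  7.55003749e-02]
 [ 9.99999399e-01  1.09076591e-03 -1.12948115e-04 -2.58295571e-05]
 [ 4.28111497e-04 -2.93497803e-01  9.55959652e-01 -1.43485098e-01]
 [ 0.00000000e+00  0.00000000e+00  0.00000000e+00  1.00000000e+00]] [[358.21645165   0.         322.48806022]
 [  0.         358.21645165 236.44285034]
 [  0.           0.           1.        ]] [-0.05769786  0.          0.          0.          0.        ]
```

View pics/wrist1.png

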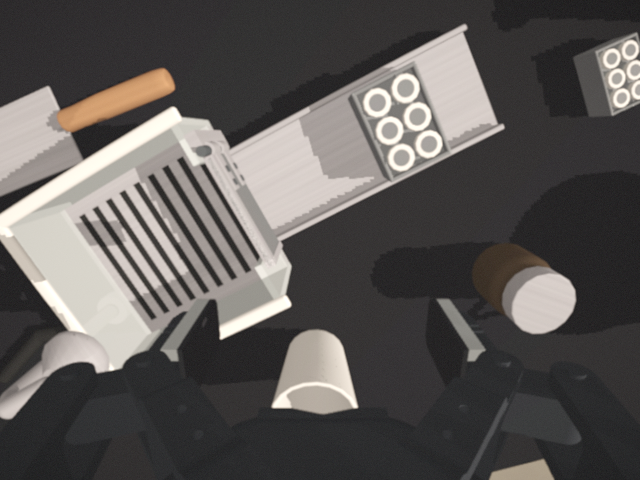

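View pics/scene1.png

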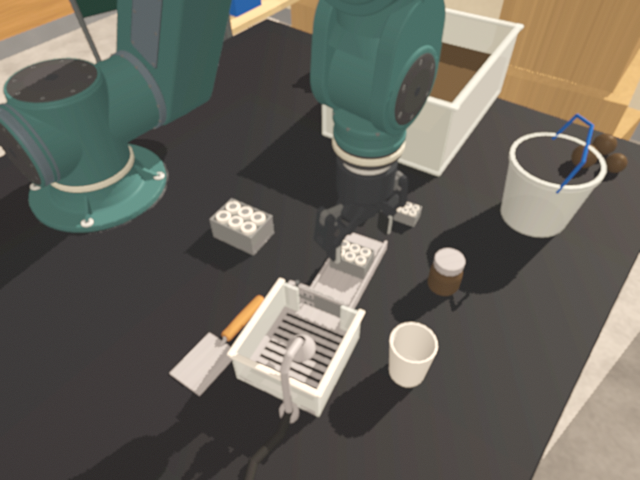

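The wrist view shows the tub with its shut gate (about (205,150) to (275,260)), the rack on the slideway at (402,122), and both fingertips (left (215,305), right (440,300)). I check the tub pose, the rack and the tip height from this view.

Run:
```python
from h import *
f=load('wrist1');p=np.load('tub.npy')
he=f['hand_eye'];R=f['rot']@he[:3,:3];t=f['rot']@he[:3,3]+f['pos']
g=dict(R=R.T,t=-R.T@t,mtx=f['mtx'],D=f['D'])
np.savez('wcam1.npz',**g)
px=[(466,28),(502,127)];print('slide end top',inv(p,ray(g,px,.022)).round(1))
caps=[(405,87),(424,116),(428,145),(377,102),(389,130),(401,158)];c=inv(p,ray(g,caps,.048));print(c.round(1),c.mean(0))
print('rim corners',inv(p,ray(g,[(178,112),(290,302)],.075)).round(1))
im=f['frame'].copy()
for L in [(-205,39,22),(-205,-39,22),(-3,74,75),(-3,-74,75),(-6,-44,72),(-6,44,72),(0,-39,75),(0,39,75)]:
    u=proj(g,T(p,[L]))[0];cv2.circle(im,tuple(int(round(v)) for v in u),3,(0,0,255),1)
cv2.imwrite('pics/ov1.png',im)
c=im[80:360,100:520];cv2.imwrite('pics/ov1c.png',cv2.resize(c,None,fx=1.9,fy=1.9,interpolation=cv2.INTER_CUBIC))
# fingertip points in tool frame from depth
for u,v in [(212,305),(205,320),(195,335),(445,305),(455,322),(470,345),(140,350),(170,340)]:
    d=f['depth'][v,u];n=np.r_[cv2.undistortPoints(np.array([[[u,v]]],float),f['mtx'],f['D']).ravel(),1]*d
    print((u,v),round(float(d),3),(he[:3,:3]@n+he[:3,3]).round(4))
```

```text
slide end top [[-205.4  -38.3   22. ]
 [-204.4   38.9   22. ]]
[[-142.   -21.    48. ]
 [-146.     2.1   48. ]
 [-140.8   21.3   48. ]
 [-121.   -20.8   48. ]
 [-120.5   -0.4   48. ]
 [-120.1   20.8   48. ]] [-131.75551395    0.31861595   48.        ]
rim corners [[ -5.8 -72.   75. ]
 [ -5.6  71.6  75. ]]
(212, 305) 0.137 [ 0.0101 -0.0425 -0.0205]
(205, 320) 0.13 [ 0.008  -0.0431 -0.0281]
(195, 335) 0.118 [ 0.0092 -0.0427 -0.04  ]
(445, 305) 0.134 [ 0.0117  0.0461 -0.0233]
(455, 322) 0.122 [ 0.0115  0.0457 -0.0354]
(470, 345) 0.109 [ 0.0113  0.0457 -0.0488]
(140, 350) 0.296 [-0.1029 -0.1538  0.1108]
(170, 340) 0.11 [ 0.012  -0.0478 -0.0474]
```

View pics/ov1c.png

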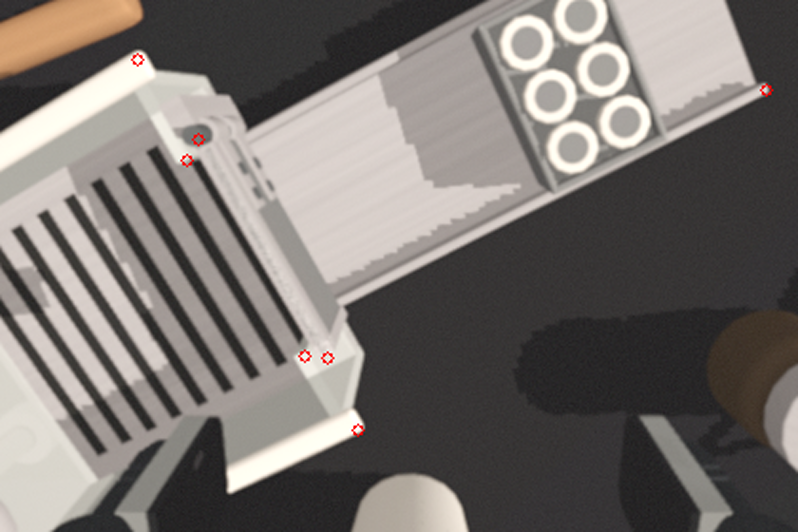

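{"method": "jog_arm", "body": {"motion": [[1,0,-0.2,0.7,0.1],[1,0,-0.2,0.7,0.1],[1,0,-0.2,0.7,0.1],[1,0,-0.2,0.7,0.1],[1,0,0,0,0]]}}

```text
time: 3.67
ee_pos: [0.6246, 0.0442, 0.1067]
ee_rot: [[-0.945, 0.326, -0.009], [0.326, 0.945, 0.01], [0.012, 0.006, -1.0]]
ft_force: [-0.2, -0.6, -1.1]
grip_width: 0.0852
```

```bash
python3 go.py 4 -30 40 43 151 1
```

```text
t3.67 cur [-25.4  33.1 106.7] phi 149.2 w 85.2 F [-0.2 -0.6 -1.1] A [17.5  7.5] Amaxy 20.7 Bfront [-56.3  64.3] gate [ 0.2 45.7] q [-4. 29. -1. 61.  1. 15.]
[[1.0,-0.04,0.09,0.8,-0.08],[1.0,-0.05,0.09,0.8,-0.08],[1.0,-0.05,0.09,0.8,-0.08],[1.0,-0.05,0.09,0.8,-0.08]]
max 0.8
```

{"method": "jog_arm", "body": {"motion": [[1,-0.04,0.08,0.8,-0.1],[1,-0.05,0.08,0.8,-0.1],[1,-0.05,0.08,0.8,-0.1],[1,-0.05,0.05,0.7,0],[1,0,0,0,0]]}}

```text
time: 4.08
ee_pos: [0.6299, 0.046, 0.0486]
ee_rot: [[-0.953, 0.302, -0.004], [0.302, 0.953, 0.009], [0.006, 0.007, -1.0]]
ft_force: [-0.6, -0.8, -0.6]
grip_width: 0.0851
```

```bash
python3 go.py 2 -43 43 42 151 1 2 -53 45 42 151 1 3 -78 40 42 151 1
python3 - <<'E'
from plant import bot
import cv2,numpy as np
s=bot.sense()
f=bot.grab_frame('scene');cv2.imwrite('pics/s2.png',cv2.resize(f['frame'][180:380,240:460],None,fx=3,fy=3,interpolation=cv2.INTER_CUBIC))
f=bot.grab_frame('wrist');cv2.imwrite('pics/w2.png',f['frame'])
E
```

```text
t4.08 cur [-26.1  38.6  48.6] phi 150.6 w 85.1 F [-0.6 -0.8 -0.6] A [17.3 14.2] Amaxy 27.4 Bfront [-57.8  69.1] gate [ 0.2 52.1] q [-3. 31. -6. 53.  0. 14.]
[[1.0,0.11,0.42,0.17,-0.03],[1.0,0.11,0.42,0.17,-0.03],[1.0,0.08,0.24,0.0,-0.0],[1.0,0.08,0.24,0.0,-0.0],[1.0,0.27,0.32,0.0,-0.0],[1.0,0.27,0.32,0.0,-0.0],[1.0,0.27,0.32,0.0,-0.0]]
max 0.42
```

View pics/s2.png

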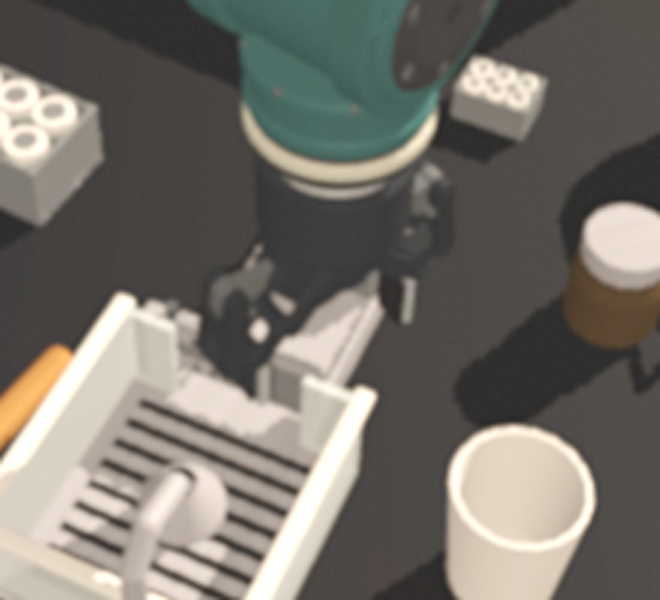

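View pics/w2.png

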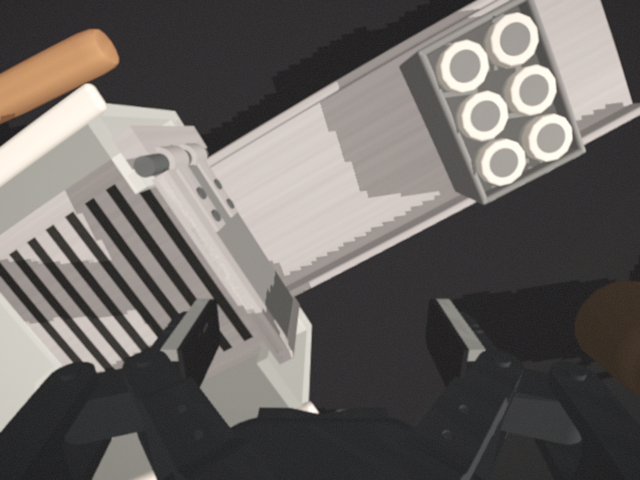

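Wrist view: the left fingertip (215,305) is behind the shut gate, on the tub side, inside the mouth. The right finger is clear beside the slideway. Now I swing the gate open.

{"method": "jog_arm", "body": {"motion": [[1,0.1,0.3,0.2,0],[1,0.1,0.3,0.15,0],[1,0.1,0.3,0,0],[1,0.1,0.3,0,0],[1,0.15,0.3,0,0],[1,0.2,0.3,0,0],[1,0,0,0,0]]}}

```text
time: 4.77
ee_pos: [0.6289, 0.0888, 0.0487]
ee_rot: [[-0.953, 0.303, 0.005], [0.303, 0.953, 0.008], [-0.002, 0.009, -1.0]]
ft_force: [-0.5, -0.4, -0.5]
grip_width: 0.0852
```

```bash
python3 go.py 3 -78 40 43 151 1 4 -98 25 43 151 1 4 -115 3 43 151 1 3 -123 -15 43 151 1 3 -127 -31 43 151 1
```

```text
t4.77 cur [-68.2  46.4  48.7] phi 150.6 w 85.2 F [-0.5 -0.4 -0.5] A [-24.8  21.9] Amaxy 35.0 Bfront [-99.9  76.9] gate [29.2 67.1] q [ 0. 31. -6. 53.  0. 18.]
[[1.0,0.17,0.09,0.09,-0.02],[1.0,0.17,0.09,0.09,-0.02],[1.0,0.17,0.09,0.09,-0.02],[1.0,0.29,0.13,-0.0,0.0],[1.0,0.29,0.13,-0.0,0.0],[1.0,0.29,0.13,-0.0,0.0],[1.0,0.29,0.13,-0.0,0.0],[1.0,0.34,0.05,-0.0,0.0]]
[[1.0,0.34,0.05,-0.0,0.0],[1.0,0.34,0.05,-0.0,0.0],[1.0,0.34,0.05,-0.0,0.0],[1.0,0.33,-0.03,-0.0,0.0],[1.0,0.33,-0.03,-0.0,0.0],[1.0,0.33,-0.03,-0.0,0.0],[1.0,0.27,-0.07,-0.0,0.0],[1.0,0.27,-0.07,-0.0,0.0]]
[[1.0,0.27,-0.07,-0.0,0.0]]
max 0.34
```

{"method": "jog_arm", "body": {"motion": [[1,0.2,0.1,0.2,0],[1,0.2,0.1,0.15,0],[1,0.2,0.1,0.15,0],[1,0.3,0.13,0.05,0],[1,0.3,0.13,0,0],[1,0,0,0,0]]}}

```text
time: 5.27
ee_pos: [0.6073, 0.109, 0.0365]
ee_rot: [[-0.953, 0.302, 0.005], [0.302, 0.953, 0.008], [-0.002, 0.009, -1.0]]
ft_force: [1.0, -0.0, 0.7]
grip_width: 0.0856
```

```bash
python3 go.py 3 -98 25 42 151 1 4 -115 3 42 151 1 3 -123 -15 42 151 1 3 -127 -31 42 151 1;python3 - <<'E'
from plant import bot
import cv2,numpy as np
f=bot.grab_frame('wrist');cv2.imwrite('pics/w3.png',f['frame'])
E
```

```text
t5.27 cur [-92.3  29.3  36.5] phi 150.6 w 85.6 F [ 1.  -0.   0.7] A [-48.7   4.8] Amaxy 17.9 Bfront [-124.2   59.9] gate [54.  69.1] q [  2.  30. -10.  49.   0.  20.]
[[1.0,0.11,0.05,-0.09,-0.02],[1.0,0.11,0.05,-0.09,-0.02],[1.0,0.11,0.05,-0.09,-0.02],[1.0,0.34,0.05,0.0,-0.0],[1.0,0.34,0.05,0.0,-0.0],[1.0,0.34,0.05,0.0,-0.0],[1.0,0.34,0.05,0.0,-0.0],[1.0,0.33,-0.03,0.0,-0.0]]
[[1.0,0.33,-0.03,0.0,-0.0],[1.0,0.33,-0.03,0.0,-0.0],[1.0,0.27,-0.07,0.0,-0.0],[1.0,0.27,-0.07,0.0,-0.0],[1.0,0.27,-0.07,0.0,-0.0]]
max 0.34
```

View pics/w3.png

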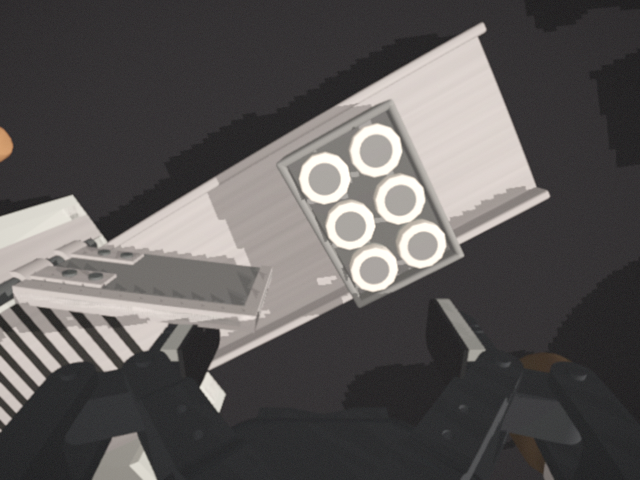

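The gate is open about 50°, held by the left finger, and the rack has not moved. I carry on and raise slightly so the tips stay above the vials.

{"method": "jog_arm", "body": {"motion": [[1,0.15,0.05,-0.15,0],[1,0.2,0.05,-0.15,0],[1,0.25,0.05,-0.1,0],[1,0.34,0.03,0,0],[1,0.34,0.03,0,0],[1,0.3,0.03,0,0],[1,0,0,0,0]]}}

```text
time: 5.9
ee_pos: [0.5767, 0.1237, 0.046]
ee_rot: [[-0.953, 0.303, 0.007], [0.303, 0.953, 0.008], [-0.004, 0.009, -1.0]]
ft_force: [1.7, -0.9, -0.9]
grip_width: 0.0855
```

```bash
python3 go.py 3 -119 -6 44 151 1 3 -124 -15 44 151 1 4 -127 -31 44 151 1
```

```text
t5.90 cur [-112.9    2.4   46. ] phi 150.6 w 85.5 F [ 1.7 -0.9 -0.9] A [-69.4 -22.2] Amaxy -9.0 Bfront [-144.7   32.9] gate [84.5 63. ] q [  4.  28. -14.  49.   0.  22.]
[[1.0,0.17,0.02,0.03,-0.02],[1.0,0.17,0.02,0.03,-0.02],[1.0,0.17,0.02,0.03,-0.02],[1.0,0.17,0.0,0.0,0.0],[1.0,0.17,0.0,0.0,0.0],[1.0,0.17,0.0,0.0,0.0],[1.0,0.19,-0.06,0.0,0.0],[1.0,0.19,-0.06,0.0,0.0]]
[[1.0,0.19,-0.06,0.0,0.0],[1.0,0.19,-0.06,0.0,0.0]]
max 0.19
```

{"method": "jog_arm", "body": {"motion": [[1,0.2,0.02,0,0],[1,0.25,0.02,0,0],[1,0.25,0.02,0,0],[1,0.25,0,0,0],[1,0.25,-0.02,0,0],[1,0.25,-0.03,0,0],[1,0.2,-0.03,0,0],[1,0,0,0,0]]}}

```text
time: 6.57
ee_pos: [0.5417, 0.1345, 0.0459]
ee_rot: [[-0.953, 0.303, 0.007], [0.303, 0.953, 0.008], [-0.005, 0.01, -1.0]]
ft_force: [1.5, 0.2, -1.1]
grip_width: 0.0855
```

```bash
python3 go.py 4 -128 -31 42 151 1;python3 - <<'E'
from plant import bot
import cv2,numpy as np
s=bot.sense();f=bot.grab_frame('wrist');cv2.imwrite('pics/w4.png',f['frame']);np.savez('wrist4.npz',pos=s['ee_pos'],rot=s['ee_rot'],**f)
f=bot.grab_frame('top');cv2.imwrite('pics/t4.png',cv2.resize(f['frame'][140:290,230:490],None,fx=3,fy=3))
E
```

```text
t6.57 cur [-130.7  -29.7   45.9] phi 150.6 w 85.5 F [ 1.5  0.2 -1.1] A [-87.2 -54.2] Amaxy -41.1 Bfront [-162.5    0.9] gate [108.   83.5] q [  5.  25. -18.  46.   0.  23.]
[[1.0,-0.0,-0.04,0.05,-0.02],[1.0,-0.0,-0.04,0.05,-0.02],[1.0,-0.0,-0.04,0.05,-0.02],[1.0,-0.0,-0.04,0.05,-0.02]]
max 0.05
```

View pics/w4.png

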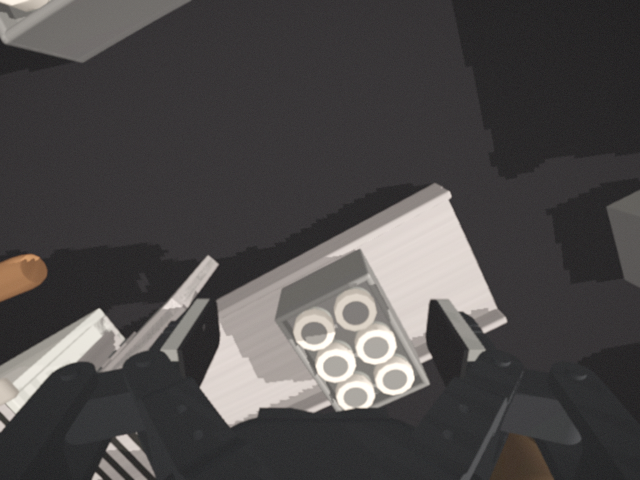

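View pics/t4.png

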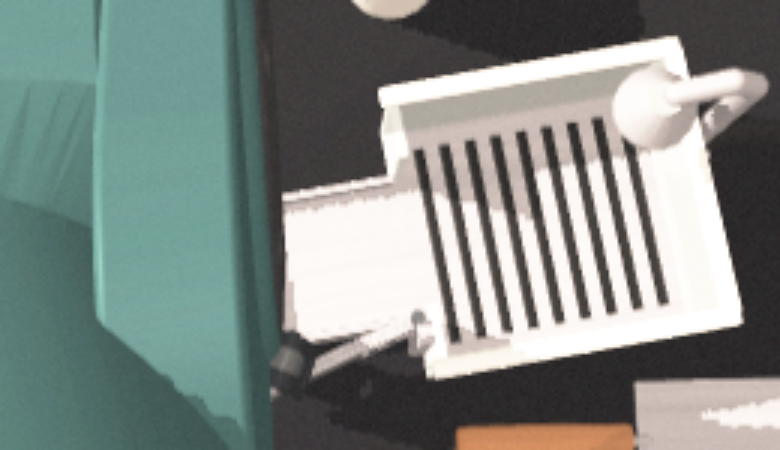

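```bash
cat > wc.py <<'E'
from h import *
def cam(f):
    he=f['hand_eye'];R=f['rot']@he[:3,:3];t=f['rot']@he[:3,3]+f['pos']
    return dict(R=R.T,t=-R.T@t,mtx=f['mtx'],D=f['D'])
E
python3 - <<'E'
from wc import *
f=load('wrist4');g=cam(f);p=np.load('tub.npy')
print(inv(p,ray(g,[(362,252),(428,382),(277,315)],.046)).round(1))
print(inv(p,ray(g,[(314,332),(355,309),(336,363),(376,344),(355,394),(395,376)],.048)).round(1))
print(inv(p,ray(g,[(448,190),(505,320)],.022)).round(1))
E
```

```text
[[-157.3  -42.8   46. ]
 [-154.5   33.3   46. ]
 [-110.1  -34.9   46. ]]
[[-120.9  -20.2   48. ]
 [-142.4  -21.3   48. ]
 [-121.5   -0.5   48. ]
 [-142.4   -0.5   48. ]
 [-120.9   19.9   48. ]
 [-142.3   20.1   48. ]]
[[-205.8  -41.3   22. ]
 [-205.4   39.4   22. ]]
```

{"method": "jog_arm", "body": {"motion": [[1,0,-0.04,0.3,0],[1,0,-0.03,0.4,0],[1,0,0,0.4,0],[1,0,0,0.3,0],[1,0,0,0,0]]}}

```text
time: 7.08
ee_pos: [0.5445, 0.1333, 0.0164]
ee_rot: [[-0.953, 0.303, 0.012], [0.303, 0.953, 0.008], [-0.009, 0.012, -1.0]]
ft_force: [1.1, -0.3, 3.2]
grip_width: 0.0854
```

```bash
python3 go.py;python3 - <<'E'
from plant import bot
import cv2,numpy as np
s=bot.sense();f=bot.grab_frame('wrist');cv2.imwrite('pics/w5.png',f['frame'])
f=bot.grab_frame('scene');cv2.imwrite('pics/s5.png',cv2.resize(f['frame'][180:380,240:460],None,fx=3,fy=3))
E
```

```text
t7.08 cur [-129.   -27.2   16.4] phi 150.6 w 85.4 F [ 1.1 -0.3  3.2] A [-85.5 -51.7] Amaxy -38.5 Bfront [-160.7    3.4] gate [106.8  81.2] q [  5.  27. -21.  42.   0.  23.]
```

View pics/w5.png

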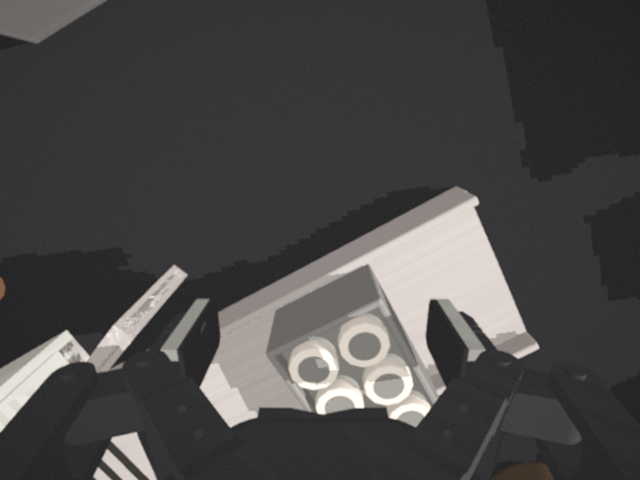

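View pics/s5.png

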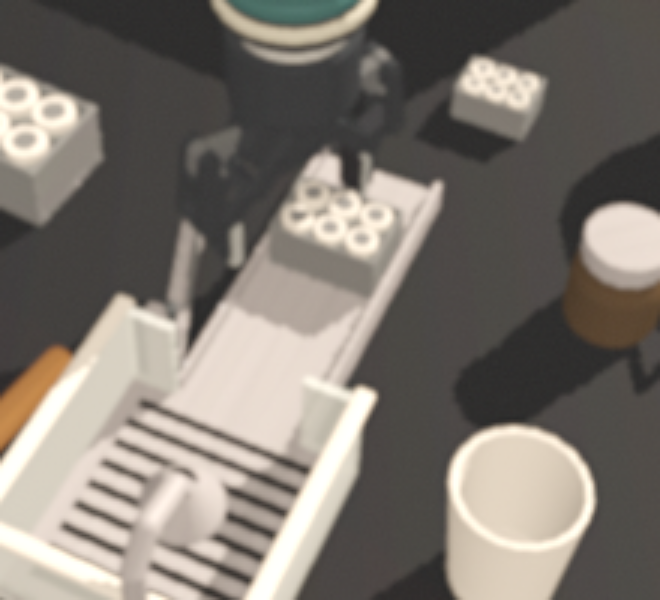

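{"method": "jog_arm", "body": {"motion": [[1,0.1,-0.05,-0.1,0],[1,0.06,-0.04,0,0],[1,0,0,0,0]]}}

```text
time: 7.43
ee_pos: [0.5403, 0.1322, 0.0177]
ee_rot: [[-0.953, 0.303, 0.011], [0.303, 0.953, 0.008], [-0.008, 0.011, -1.0]]
ft_force: [1.8, 0.2, 3.0]
grip_width: 0.0851
```

```bash
python3 go.py 2 -120 -33 18 148 1 5 -113 -32 19 144 0.94 5 -107 -33 19 137 0.86 5 -102 -33 20 130 0.8
```

```text
t7.43 cur [-128.7  -31.5   17.7] phi 150.6 w 85.1 F [1.8 0.2 3. ] A [-85.4 -55.9] Amaxy -42.8 Bfront [-160.4   -1. ] gate [109.5  82.3] q [  5.  26. -21.  42.   0.  23.]
[[1.0,-0.07,-0.21,-0.01,0.21],[1.0,-0.08,-0.21,-0.01,0.21],[0.94,-0.05,-0.05,-0.01,0.13],[0.94,-0.05,-0.05,-0.01,0.13],[0.94,-0.05,-0.05,-0.01,0.13],[0.94,-0.05,-0.05,-0.01,0.13],[0.94,-0.05,-0.05,-0.01,0.13],[0.86,-0.03,-0.05,-0.0,0.23]]
[[0.86,-0.03,-0.05,-0.0,0.23],[0.86,-0.03,-0.05,-0.0,0.23],[0.86,-0.03,-0.05,-0.0,0.23],[0.86,-0.03,-0.05,-0.0,0.23],[0.8,-0.03,-0.04,-0.01,0.23],[0.8,-0.03,-0.04,-0.01,0.23],[0.8,-0.04,-0.03,-0.01,0.23],[0.8,-0.04,-0.03,-0.01,0.23]]
[[0.8,-0.04,-0.03,-0.01,0.23]]
max 0.23
```

{"method": "jog_arm", "body": {"motion": [[1,0,0,-0.15,0],[1,0,0,0,0]]}}

```text
time: 7.6
ee_pos: [0.54, 0.1322, 0.0207]
ee_rot: [[-0.953, 0.303, 0.01], [0.303, 0.953, 0.008], [-0.007, 0.011, -1.0]]
ft_force: [0.1, 0.6, 1.7]
grip_width: 0.0856
```

{"method": "jog_arm", "body": {"motion": [[1,0,0,-0.15,0],[1,0,0,0,0]]}}

```text
time: 7.77
ee_pos: [0.5397, 0.1322, 0.0239]
ee_rot: [[-0.953, 0.303, 0.01], [0.303, 0.953, 0.009], [-0.007, 0.011, -1.0]]
ft_force: [1.8, 0.8, 0.9]
grip_width: 0.0854
```

```bash
python3 go.py
python3 - <<'E'
from wc import *
from plant import bot
f=load('wrist4');he=f['hand_eye'];RT=he[:3,:3].T
for z in(-.006,-.010,-.013,-.016,-.02):
  for x in(-.011,.011):
    X=[(x,-.0428,z),(x,.0428,z)];print(z,x,cv2.projectPoints(np.array(X).reshape(-1,1,3),cv2.Rodrigues(RT)[0],-RT@he[:3,3],f['mtx'],f['D'])[0].reshape(-1,2).round(1).tolist())
c=f['frame'][270:400,130:500];cv2.imwrite('pics/tips.png',cv2.resize(c,None,fx=2.1,fy=2.1,interpolation=cv2.INTER_CUBIC))
E
```

```text
t7.77 cur [-128.9  -32.1   23.9] phi 150.6 w 85.4 F [1.8 0.8 0.9] A [-85.4 -56.6] Amaxy -43.5 Bfront [-160.6   -1.5] gate [110.   82.5] q [  5.  26. -21.  43.   0.  23.]
-0.006 -0.011 [[225.6, 332.2], [419.4, 332.4]]
-0.006 0.011 [[221.2, 286.7], [423.9, 287.0]]
-0.01 -0.011 [[223.2, 337.2], [421.8, 337.4]]
-0.01 0.011 [[218.6, 290.9], [426.5, 291.1]]
-0.013 -0.011 [[221.4, 341.2], [423.6, 341.4]]
-0.013 0.011 [[216.6, 294.1], [428.6, 294.4]]
-0.016 -0.011 [[219.5, 345.3], [425.5, 345.5]]
-0.016 0.011 [[214.4, 297.5], [430.7, 297.7]]
-0.02 -0.011 [[216.8, 351.0], [428.2, 351.2]]
-0.02 0.011 [[211.5, 302.2], [433.6, 302.5]]
```

View pics/tips.png

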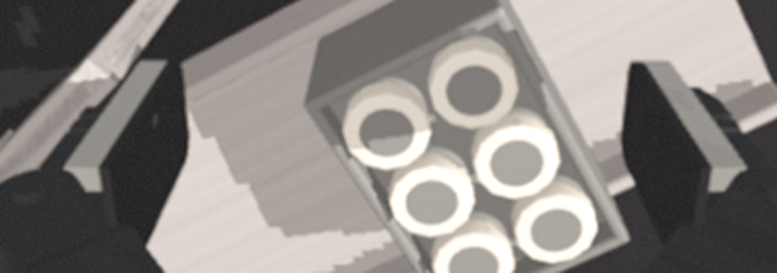

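```bash
cat > seq.py <<'E'
import sys,subprocess
from plan2 import place
# args: z then triples n,xr,phi,w
a=[float(v) for v in sys.argv[1:]];out=[]
for i in range(0,len(a),5):
    n,xr,phi,w,z=a[i:i+5];c=place(xr,phi,w);out+=[n,c[0],c[1],z,phi,round(w/85.4,2)]
    from geo import *
    A,B=rects(c,phi,w);print(xr,phi,w,'c',c.round(1),'gate',np.round(gate(A)),'clr',round(-37-A[:,1].max(),1))
subprocess.run(['python3','go.py']+[str(v) for v in out])
E
python3 seq.py 3 -155 150 85 21  4 -148 148 85 21
```

```text
t7.77 cur [-128.9  -32.1   23.9] phi 150.6 w 85.4 F [1.8 0.8 0.9] A [-85.4 -56.6] Amaxy -43.5 Bfront [-160.6   -1.5] gate [110.   82.5] q [  5.  26. -21.  43.   0.  23.]
[[1.0,-0.07,-0.06,0.05,0.03],[1.0,-0.07,-0.06,0.05,0.03],[1.0,-0.07,-0.06,0.05,0.03],[1.0,-0.03,-0.07,0.0,0.08],[1.0,-0.03,-0.07,0.0,0.08],[1.0,-0.03,-0.07,0.0,0.08],[1.0,-0.03,-0.07,0.0,0.08]]
max 0.08
-155.0 150.0 85.0 c [-123.7  -30.3] gate [110.  78.] clr 5.0
-148.0 148.0 85.0 c [-117.8  -31.4] gate [113.  74.] clr 7.5
```

{"method": "jog_arm", "body": {"motion": [[1,-0.07,-0.07,0.06,0],[1,-0.07,-0.07,0.06,0],[1,-0.07,-0.07,0.05,0.05],[1,-0.04,-0.08,0,0.1],[1,-0.04,-0.08,0,0.1],[1,-0.04,-0.08,0,0.1],[1,-0.03,-0.08,0,0.1]]}}

```text
time: 8.35
ee_pos: [0.5426, 0.1216, 0.0207]
ee_rot: [[-0.937, 0.35, 0.008], [0.35, 0.937, 0.014], [-0.003, 0.016, -1.0]]
ft_force: [-2.7, 7.7, 6.8]
grip_width: 0.0854
```

```bash
python3 seq.py 4 -145 147 85 21 4 -135 143 80 21 4 -125 138 74 21
```

```text
t8.35 cur [-117.9  -31.5   20.7] phi 147.7 w 85.4 F [-2.7  7.7  6.8] A [-75.6 -58.1] Amaxy -45.0 Bfront [-148.1    0.7] gate [113.5  74.5] q [  4.  26. -21.  42.   1.  24.]
[[1.0,-0.01,-0.03,-0.0,0.03],[1.0,-0.01,-0.03,-0.0,0.03],[1.0,-0.01,-0.03,-0.0,0.03],[1.0,-0.01,-0.03,-0.0,0.03],[0.94,-0.03,-0.06,0.0,0.17],[0.94,-0.03,-0.06,0.0,0.17],[0.94,-0.04,-0.06,0.0,0.17],[0.94,-0.04,-0.06,0.0,0.17]]
[[0.87,-0.04,-0.05,0.0,0.21],[0.87,-0.04,-0.05,0.0,0.21],[0.87,-0.04,-0.05,0.0,0.21],[0.87,-0.04,-0.05,0.0,0.21]]
max 0.21
-145.0 147.0 85.0 c [-115.3  -31.9] gate [115.  73.] clr 8.8
-135.0 143.0 80.0 c [-109.7  -32.4] gate [116.  73.] clr 10.6
-125.0 138.0 74.0 c [-104.9  -32.4] gate [116.  75.] clr 12.0
```

The reading is 10 N, more than I expected, so I look before going on.

Run:
```python
from plant import bot
import cv2,numpy as np
s=bot.sense();print(s['ft_force'],s['moment']);f=bot.grab_frame('wrist');cv2.imwrite('pics/w6.png',f['frame']);np.savez('wrist6.npz',pos=s['ee_pos'],rot=s['ee_rot'],**f)
f=bot.grab_frame('scene');cv2.imwrite('pics/s6.png',cv2.resize(f['frame'][200:330,270:430],None,fx=4.6,fy=4.6,interpolation=cv2.INTER_CUBIC))
print(bot.sense()['ft_force'])
```

```text
[-2.65395877  7.65970591  6.81512795] [ 0.74906981  0.59542094 -0.26300603]
[-2.19359603  6.62446288  7.13053251]
```

View pics/w6.png

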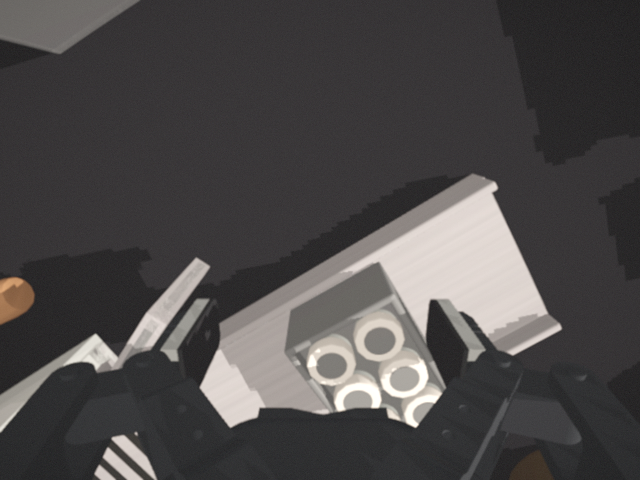

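View pics/s6.png

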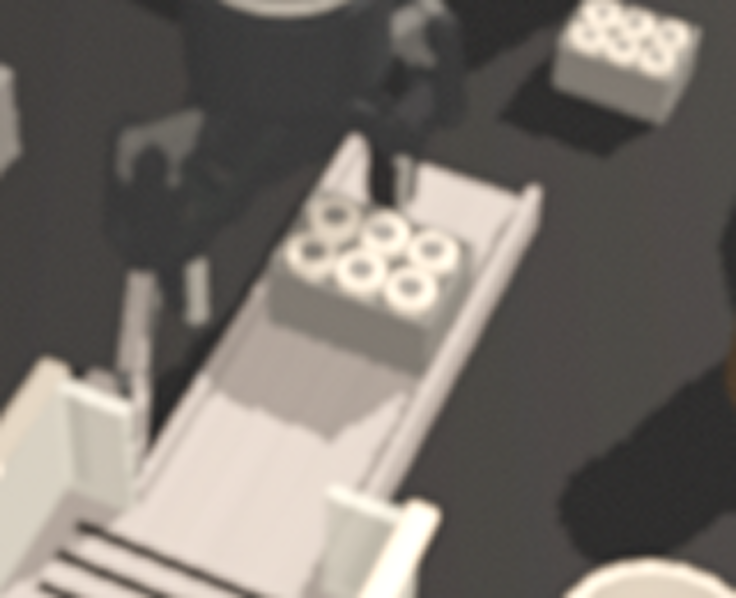

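Run:
```python
from wc import *
f=load('wrist6');g=cam(f);p=np.load('tub.npy')
print(inv(p,ray(g,[(330,361),(378,336),(357,391),(403,374)],.048)).round(1))
print(inv(p,ray(g,[(495,185),(560,327)],.022)).round(1))
im=f['frame'];d=f['depth']
# tool-frame depth of left finger and gate pixels
he=f['hand_eye']
for u,v in[(203,263),(150,330),(120,360),(185,300),(190,330),(160,365),(125,372),(90,372),(40,380),(75,400),(100,430),(205,310)]:
    n=np.r_[cv2.undistortPoints(np.array([[[u,v]]],float),f['mtx'],f['D']).ravel(),1]*d[v,u];X=he[:3,:3]@n+he[:3,3]
    print((u,v),'tool',(X*1e3).round(),'tub',inv(p,f['rot']@X+f['pos']).round())
c=im[240:480,0:330];cv2.imwrite('pics/w6c.png',cv2.resize(c,None,fx=2.4,fy=2.4,interpolation=cv2.INTER_CUBIC)+0)
```

```text
[[-114.5  -21.7   48. ]
 [-135.5  -21.3   48. ]
 [-116.    -3.7   48. ]
 [-135.3   -0.8   48. ]]
[[-205.6  -39.3   22. ]
 [-205.5   39.6   22. ]]
(203, 263) tool [ 23. -48.  -9.] tub [[-89. -77.  29.]]
(150, 330) tool [ 20. -50. -54.] tub [[-85. -75.  74.]]
(120, 360) tool [  8. -62. -53.] tub [[-70. -72.  73.]]
(185, 300) tool [ -8. -70.  19.] tub [[-55. -62.   1.]]
(190, 330) tool [ 12. -43. -42.] tub [[-87. -65.  62.]]
(160, 365) tool [ 12. -45. -60.] tub [[-85. -67.  80.]]
(125, 372) tool [ 12. -54. -63.] tub [[-78. -71.  83.]]
(90, 372) tool [ 12. -64. -64.] tub [[-70. -76.  83.]]
(40, 380) tool [ -37. -133.  -10.] tub [[ 15. -72.  29.]]
(75, 400) tool [ 12. -61. -74.] tub [[-71. -75.  94.]]
(100, 430) tool [ -3. -61. -69.] tub [[-63. -62.  88.]]
(205, 310) tool [ 11. -43. -27.] tub [[-87. -64.  47.]]
```

View pics/w6c.png

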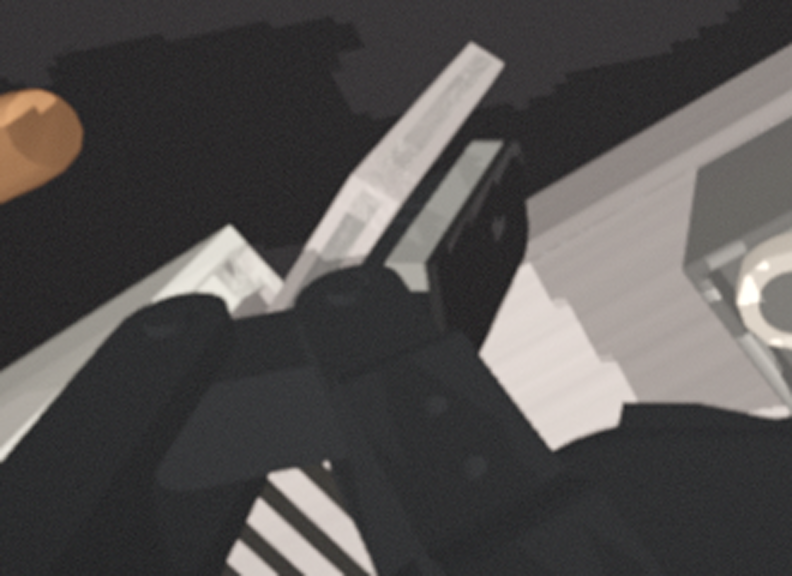

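The force balance puts the load at finger A: its knuckle rubs on the gate's top edge, and it isn't coming from the rack. The rack slid 7 mm, straight. I raise the hand a few mm and read again.

{"method": "jog_arm", "body": {"motion": [[1,0,0,-0.12,0],[1,0,0,-0.12,0],[1,0,0,0,0]]}}

```text
time: 8.7
ee_pos: [0.5422, 0.1211, 0.0253]
ee_rot: [[-0.936, 0.351, 0.007], [0.351, 0.936, 0.015], [-0.002, 0.016, -1.0]]
ft_force: [0.4, 2.9, 0.5]
grip_width: 0.0854
```

```bash
python3 seq.py 4 -143 146 84 25 4 -135 142 80 26 4 -125 138 74 26
```

```text
t8.70 cur [-117.5  -31.8   25.3] phi 147.7 w 85.4 F [0.4 2.9 0.5] A [-75.3 -58.6] Amaxy -45.4 Bfront [-147.7    0.3] gate [114.   74.3] q [  4.  26. -21.  43.   1.  24.]
[[0.98,-0.02,-0.04,0.0,0.07],[0.98,-0.02,-0.03,0.0,0.07],[0.98,-0.02,-0.03,0.0,0.07],[0.98,-0.02,-0.03,0.0,0.07],[0.94,-0.02,-0.05,-0.01,0.17],[0.94,-0.02,-0.05,-0.01,0.17],[0.94,-0.02,-0.05,-0.01,0.17],[0.94,-0.02,-0.05,-0.01,0.17]]
[[0.87,-0.05,-0.05,0.0,0.17],[0.87,-0.05,-0.05,0.0,0.17],[0.87,-0.05,-0.05,0.0,0.17],[0.87,-0.05,-0.05,0.0,0.17]]
max 0.17
-143.0 146.0 84.0 c [-114.3  -32.1] gate [115.  73.] clr 9.5
-135.0 142.0 80.0 c [-110.3  -32.8] gate [116.  75.] clr 11.8
-125.0 138.0 74.0 c [-104.9  -32.4] gate [116.  75.] clr 12.0
```

{"method": "jog_arm", "body": {"motion": [[0.98,-0.02,-0.04,0,0.07],[0.98,-0.02,-0.04,0,0.08],[0.98,-0.02,-0.04,0,0.08],[0.96,-0.02,-0.05,0,0.1],[0.94,-0.02,-0.05,-0.02,0.15],[0.94,-0.02,-0.05,-0.02,0.17],[0.94,0,0,0,0]]}}

```text
time: 9.28
ee_pos: [0.5427, 0.1146, 0.0259]
ee_rot: [[-0.907, 0.421, 0.008], [0.421, 0.907, 0.015], [-0.0, 0.017, -1.0]]
ft_force: [0.8, 3.5, -0.8]
grip_width: 0.0802
```

```bash
python3 seq.py 5 -132 141 78 26 5 -122 136 73 27
```

```text
t9.28 cur [-110.9  -32.7   25.9] phi 143.3 w 80.2 F [ 0.8  3.5 -0.8] A [-73. -61.] Amaxy -47.8 Bfront [-1.365e+02  1.000e-01] gate [116.   74.1] q [  3.  26. -21.  43.   1.  28.]
[[0.91,-0.01,-0.02,-0.0,0.08],[0.91,-0.01,-0.02,-0.0,0.08],[0.91,-0.02,-0.02,-0.0,0.08],[0.91,-0.02,-0.02,-0.0,0.08],[0.91,-0.02,-0.02,-0.0,0.08],[0.85,-0.03,-0.04,-0.01,0.17],[0.85,-0.03,-0.04,-0.01,0.17],[0.85,-0.03,-0.04,-0.01,0.17]]
[[0.85,-0.03,-0.04,-0.01,0.17],[0.85,-0.03,-0.04,-0.01,0.17]]
max 0.17
-132.0 141.0 78.0 c [-108.6  -32.6] gate [116.  75.] clr 11.6
-122.0 136.0 73.0 c [-103.4  -32.8] gate [117.  75.] clr 13.2
```

{"method": "jog_arm", "body": {"motion": [[0.91,-0.02,-0.02,0,0.1],[0.91,-0.02,-0.03,0,0.1],[0.9,-0.02,-0.03,0,0.1],[0.88,-0.03,-0.04,0,0.15],[0.86,-0.03,-0.04,-0.02,0.17],[0.85,-0.03,-0.04,-0.02,0.17],[0.85,-0.03,-0.04,0,0.17],[0.85,0,0,0,0]]}}

```text
time: 9.95
ee_pos: [0.5441, 0.1077, 0.0268]
ee_rot: [[-0.854, 0.52, 0.008], [0.52, 0.854, 0.015], [0.001, 0.017, -1.0]]
ft_force: [0.8, 0.9, 0.3]
grip_width: 0.0724
```

```bash
python3 seq.py 5 -115 132 70 27 5 -105 125 66 28
python3 - <<'E'
from plant import bot
import cv2,numpy as np
s=bot.sense();f=bot.grab_frame('wrist');cv2.imwrite('pics/w7.png',f['frame']);np.savez('wrist7.npz',pos=s['ee_pos'],rot=s['ee_rot'],**f)
E
```

```text
t9.95 cur [-103.9  -32.8   26.8] phi 136.9 w 72.4 F [0.8 0.9 0.3] A [-72.2 -62.5] Amaxy -49.5 Bfront [-122.9   -0. ] gate [116.7  75.3] q [  2.  26. -21.  43.   1.  34.]
[[0.82,-0.03,-0.03,-0.0,0.16],[0.82,-0.03,-0.03,-0.0,0.16],[0.82,-0.03,-0.03,-0.0,0.16],[0.82,-0.03,-0.03,-0.0,0.16],[0.82,-0.03,-0.03,-0.0,0.16],[0.77,-0.03,-0.03,-0.01,0.23],[0.77,-0.04,-0.03,-0.01,0.23],[0.77,-0.04,-0.03,-0.01,0.23]]
[[0.77,-0.04,-0.03,-0.01,0.23],[0.77,-0.04,-0.03,-0.01,0.23]]
max 0.23
-115.0 132.0 70.0 c [-99.8 -32.9] gate [118.  76.] clr 14.5
-105.0 125.0 66.0 c [-95.1 -32.8] gate [118.  79.] clr 16.6
```

View pics/w7.png

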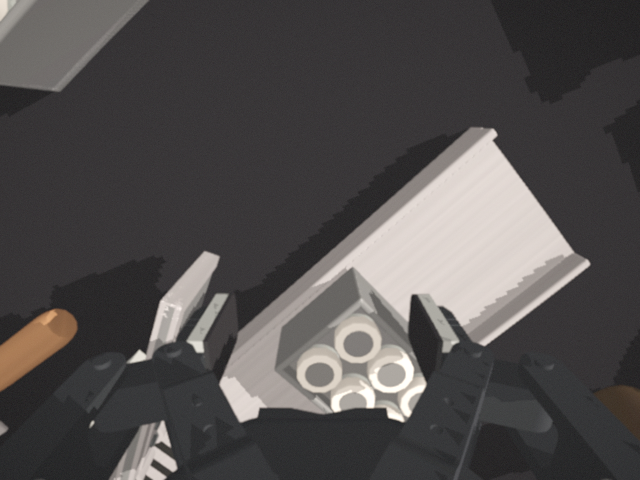

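The rack is pushed straight and the gate is held clear at about 117°. Continuing.

{"method": "jog_arm", "body": {"motion": [[0.83,-0.03,-0.03,-0.02,0.17],[0.82,-0.03,-0.03,-0.02,0.17],[0.81,-0.03,-0.03,-0.02,0.18],[0.8,-0.03,-0.04,0,0.2],[0.79,-0.03,-0.04,0,0.22],[0.78,-0.04,-0.03,0,0.23],[0.77,-0.04,-0.03,0,0.23],[0.76,-0.04,-0.03,0,0.23]]}}

```text
time: 10.67
ee_pos: [0.5462, 0.0996, 0.0284]
ee_rot: [[-0.744, 0.669, 0.009], [0.669, 0.743, 0.014], [0.003, 0.017, -1.0]]
ft_force: [1.7, 1.5, 2.9]
grip_width: 0.0651
```

```bash
python3 seq.py 4 -98 120 64 29 5 -86 110 61 29
```

```text
t10.67 cur [-95.6 -32.4  28.4] phi 126.3 w 65.1 F [1.7 1.5 2.9] A [-72.1 -64.4] Amaxy -52.1 Bfront [-106.     0.4] gate [116.7  77.8] q [  2.  26. -20.  43.   1.  43.]
[[0.75,-0.04,-0.03,-0.01,0.26],[0.75,-0.04,-0.03,-0.01,0.26],[0.75,-0.04,-0.03,-0.01,0.26],[0.75,-0.04,-0.03,-0.01,0.26],[0.71,-0.05,-0.03,-0.0,0.33],[0.71,-0.05,-0.02,-0.0,0.33],[0.71,-0.05,-0.02,-0.0,0.33],[0.71,-0.05,-0.02,-0.0,0.33]]
[[0.71,-0.05,-0.02,-0.0,0.33]]
max 0.33
-98.0 120.0 64.0 c [-91.5 -32.7] gate [118.  80.] clr 17.9
-86.0 110.0 61.0 c [-85.9 -32.5] gate [119.  61.] clr 20.4
```

{"method": "jog_arm", "body": {"motion": [[0.75,-0.04,-0.03,-0.1,0.26],[0.75,-0.04,-0.03,-0.08,0.26],[0.75,-0.04,-0.03,-0.03,0.26],[0.74,-0.04,-0.03,0,0.28],[0.73,-0.05,-0.03,0,0.3],[0.72,-0.05,-0.03,0,0.33],[0.71,-0.05,-0.03,0,0.33],[0.71,-0.05,-0.02,0,0.33]]}}

```text
time: 11.33
ee_pos: [0.5465, 0.0901, 0.0318]
ee_rot: [[-0.538, 0.843, 0.007], [0.843, 0.538, 0.014], [0.008, 0.013, -1.0]]
ft_force: [1.7, 0.7, 0.7]
grip_width: 0.0606
```

```bash
python3 seq.py 4 -80 104 60 33 5 -68 94 58 34
python3 - <<'E'
from plant import bot
import cv2,numpy as np
s=bot.sense();f=bot.grab_frame('wrist');cv2.imwrite('pics/w8.png',f['frame']);np.savez('wrist8.npz',pos=s['ee_pos'],rot=s['ee_rot'],**f)
f=bot.grab_frame('scene');cv2.imwrite('pics/s8.png',cv2.resize(f['frame'][200:330,270:430],None,fx=4.6,fy=4.6,interpolation=cv2.INTER_CUBIC))
E
```

```text
t11.33 cur [-86.2 -34.   31.8] phi 110.8 w 60.6 F [1.7 0.7 0.7] A [-72.9 -69.1] Amaxy -58.4 Bfront [-86.6  -1.8] gate [119.8  60.8] q [  1.  25. -20.  44.   1.  58.]
[[0.7,-0.04,-0.0,-0.01,0.28],[0.7,-0.04,-0.0,-0.01,0.28],[0.7,-0.04,-0.0,-0.01,0.28],[0.7,-0.04,0.0,-0.01,0.28],[0.68,-0.06,-0.03,-0.01,0.33],[0.68,-0.06,-0.03,-0.01,0.33],[0.68,-0.06,-0.03,-0.01,0.33],[0.68,-0.06,-0.02,-0.01,0.33]]
[[0.68,-0.06,-0.02,-0.01,0.33]]
max 0.33
-80.0 104.0 60.0 c [-83.4 -33.2] gate [120.  63.] clr 22.6
-68.0 94.0 58.0 c [-77.  -34.6] gate [123.  66.] clr 25.8
```

View pics/w8.png

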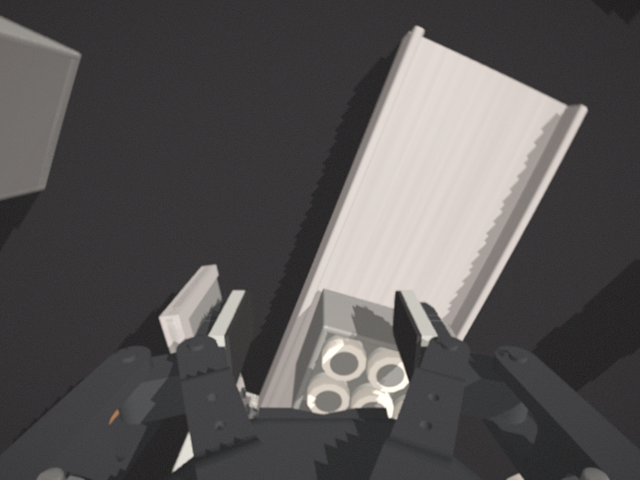

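View pics/s8.png

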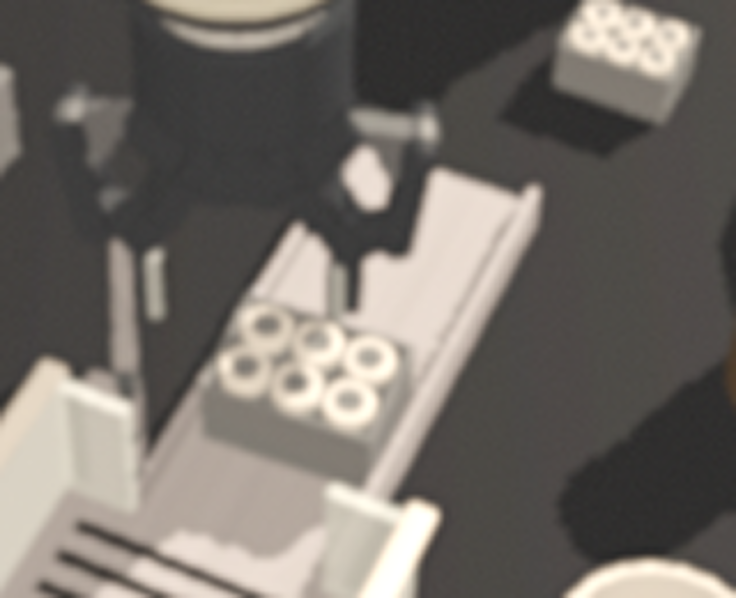

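Rack straight, upright and clear of the gate. I keep pushing.

{"method": "jog_arm", "body": {"motion": [[0.7,-0.05,0,0,0.28],[0.7,-0.05,0,0,0.28],[0.7,-0.05,0,0,0.28],[0.69,-0.05,0,0,0.28],[0.68,-0.07,-0.03,0,0.33],[0.68,-0.07,-0.03,0,0.33],[0.68,-0.07,-0.03,0,0.33],[0.68,-0.07,-0.02,0,0.33]]}}

```text
time: 12.1
ee_pos: [0.5481, 0.0806, 0.0312]
ee_rot: [[-0.303, 0.953, 0.006], [0.953, 0.303, 0.015], [0.012, 0.01, -1.0]]
ft_force: [1.9, 1.8, -0.5]
grip_width: 0.0578
```

```bash
python3 seq.py 4 -57 85 57 33 5 -42 74 57 33
```

```text
t12.10 cur [-76.6 -34.3  31.2] phi 95.9 w 57.8 F [ 1.9  1.8 -0.5] A [-72.9 -70.3] Amaxy -61.9 Bfront [-68.6  -4.5] gate [122.8  64. ] q [ -0.  25. -20.  44.   1.  72.]
[[0.67,-0.06,-0.03,-0.02,0.45],[0.67,-0.06,-0.03,-0.02,0.45],[0.67,-0.06,-0.03,-0.02,0.45],[0.67,-0.06,-0.02,-0.02,0.45],[0.67,-0.07,0.01,0.0,0.37],[0.67,-0.07,0.01,0.0,0.37],[0.67,-0.07,0.01,0.0,0.37],[0.67,-0.07,0.01,0.0,0.37]]
[[0.67,-0.07,0.02,0.0,0.37]]
max 0.45
-57.0 85.0 57.0 c [-71.7 -36.4] gate [124.  69.] clr 26.8
-42.0 74.0 57.0 c [-64.4 -36.4] gate [124.  70.] clr 23.7
```

{"method": "jog_arm", "body": {"motion": [[0.67,-0.06,-0.03,-0.02,0.45],[0.67,-0.06,-0.03,-0.02,0.45],[0.67,-0.06,-0.03,-0.02,0.45],[0.67,-0.06,-0.02,-0.02,0.45],[0.67,-0.07,0.01,0,0.37],[0.67,-0.07,0.01,0,0.37],[0.67,-0.07,0.01,0,0.37],[0.67,-0.07,0.01,0,0.37]]}}

```text
time: 12.77
ee_pos: [0.5485, 0.0698, 0.0324]
ee_rot: [[0.047, 0.999, 0.006], [0.999, -0.047, 0.015], [0.015, 0.005, -1.0]]
ft_force: [2.7, 2.7, 0.9]
grip_width: 0.0574
```

```bash
python3 seq.py 4 -35 69 57 33 5 -20 61 59 33
python3 - <<'E'
from plant import bot
import cv2,numpy as np
s=bot.sense();f=bot.grab_frame('wrist');cv2.imwrite('pics/w9.png',f['frame'])
f=bot.grab_frame('scene');cv2.imwrite('pics/s9.png',cv2.resize(f['frame'][220:350,250:410],None,fx=4.6,fy=4.6,interpolation=cv2.INTER_CUBIC))
E
```

```text
t12.77 cur [-65.9 -36.2  32.4] phi 75.5 w 57.4 F [2.7 2.7 0.9] A [-74.9 -71. ] Amaxy -61.3 Bfront [-44.5   2.9] gate [123.8  70.4] q [ -2.  25. -20.  44.   1.  91.]
[[0.67,-0.06,0.03,-0.01,0.27],[0.67,-0.06,0.03,-0.01,0.27],[0.67,-0.06,0.03,-0.01,0.27],[0.67,-0.06,0.03,-0.01,0.27],[0.69,-0.08,0.06,-0.0,0.27],[0.69,-0.08,0.06,-0.0,0.27],[0.69,-0.08,0.06,-0.0,0.27],[0.69,-0.08,0.07,-0.0,0.27]]
[[0.69,-0.07,0.07,-0.0,0.27]]
max 0.27
-35.0 69.0 57.0 c [-60.7 -35.2] gate [123.  69.] clr 20.9
-20.0 61.0 59.0 c [-51.  -32.7] gate [122.  65.] clr 16.1
```

View pics/s9.png

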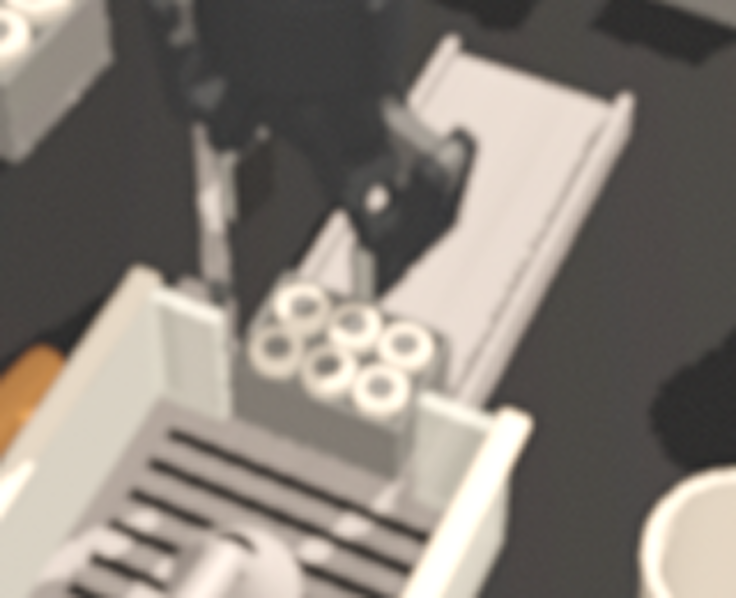

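View pics/w9.png

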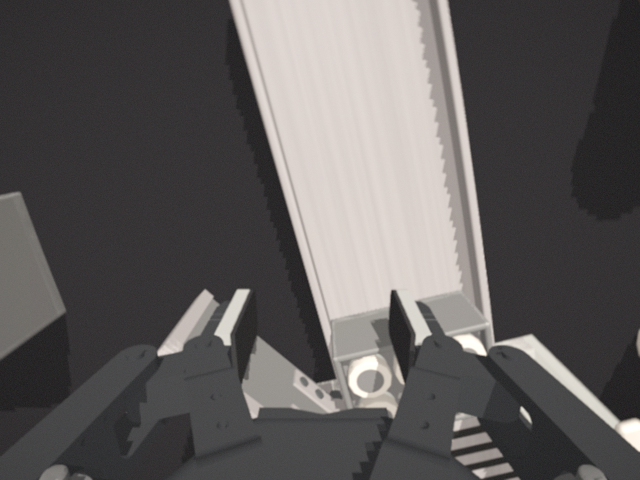

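The rack's leading side is entering the mouth, square, with the gate held well aside.

{"method": "jog_arm", "body": {"motion": [[0.67,-0.07,0.02,-0.02,0.27],[0.67,-0.07,0.02,-0.02,0.27],[0.67,-0.07,0.03,-0.02,0.27],[0.67,-0.07,0.03,0,0.27],[0.68,-0.08,0.05,0,0.27],[0.68,-0.08,0.06,0,0.27],[0.69,-0.08,0.06,0,0.27],[0.69,-0.08,0.06,0,0.27]]}}

```text
time: 13.53
ee_pos: [0.5524, 0.0589, 0.0331]
ee_rot: [[0.268, 0.963, 0.004], [0.963, -0.268, 0.02], [0.02, -0.001, -1.0]]
ft_force: [0.2, 4.5, 0.7]
grip_width: 0.0592
```

```bash
python3 seq.py 4 -14 58 61 32 6 5 53 66 31
```

```text
t13.53 cur [-54.4 -34.6  33.1] phi 62.7 w 59.2 F [0.2 4.5 0.7] A [-71.4 -67.4] Amaxy -55.9 Bfront [-24.4  -0.5] gate [122.8  68.4] q [ -3.  26. -20.  45.   1. 103.]
[[0.71,-0.06,0.07,0.01,0.19],[0.71,-0.06,0.07,0.01,0.19],[0.71,-0.06,0.08,0.01,0.19],[0.71,-0.06,0.08,0.01,0.19],[0.77,-0.1,0.07,0.01,0.14],[0.77,-0.1,0.07,0.01,0.14],[0.77,-0.1,0.08,0.01,0.14],[0.77,-0.1,0.08,0.01,0.14]]
[[0.77,-0.1,0.08,0.01,0.14],[0.77,-0.09,0.08,0.01,0.14]]
max 0.19
-14.0 58.0 61.0 c [-47.2 -31.8] gate [122.  64.] clr 14.9
5.0 53.0 66.0 c [-32.4 -30.8] gate [127.  56.] clr 13.6
```

{"method": "jog_arm", "body": {"motion": [[0.7,-0.07,0.06,0,0.2],[0.71,-0.07,0.06,0,0.2],[0.71,-0.07,0.07,0,0.2],[0.71,-0.07,0.07,0,0.2],[0.73,-0.1,0.06,0,0.15],[0.74,-0.1,0.06,0,0.15]]}}

```text
time: 14.03
ee_pos: [0.5558, 0.0471, 0.0325]
ee_rot: [[0.384, 0.923, 0.002], [0.923, -0.384, 0.021], [0.02, -0.006, -1.0]]
ft_force: [0.4, 3.8, 0.2]
grip_width: 0.063
```

```bash
python3 seq.py 4 5 52 66 32 4 18 48 70 31
python3 - <<'E'
from plant import bot
import cv2,numpy as np
s=bot.sense();f=bot.grab_frame('wrist');cv2.imwrite('pics/w10.png',f['frame'])
f=bot.grab_frame('scene');cv2.imwrite('pics/s10.png',cv2.resize(f['frame'][220:350,250:410],None,fx=4.6,fy=4.6,interpolation=cv2.INTER_CUBIC))
E
```

```text
t14.03 cur [-42.3 -33.7  32.5] phi 55.6 w 63.0 F [0.4 3.8 0.2] A [-64.2 -65.7] Amaxy -53.5 Bfront [-7.2 -1.9] gate [125.  63.] q [ -4.  26. -19.  45.   1. 108.]
[[0.77,-0.07,0.1,0.01,0.15],[0.77,-0.07,0.1,0.01,0.15],[0.77,-0.07,0.1,0.01,0.15],[0.77,-0.07,0.11,0.01,0.15],[0.82,-0.09,0.09,0.01,0.17],[0.82,-0.08,0.09,0.01,0.17],[0.82,-0.08,0.09,0.01,0.17],[0.82,-0.08,0.09,0.01,0.17]]
max 0.17
5.0 52.0 66.0 c [-32.9 -30.2] gate [125.  56.] clr 12.4
18.0 48.0 70.0 c [-23.3 -28.9] gate [128.  51.] clr 10.6
```

View pics/s10.png

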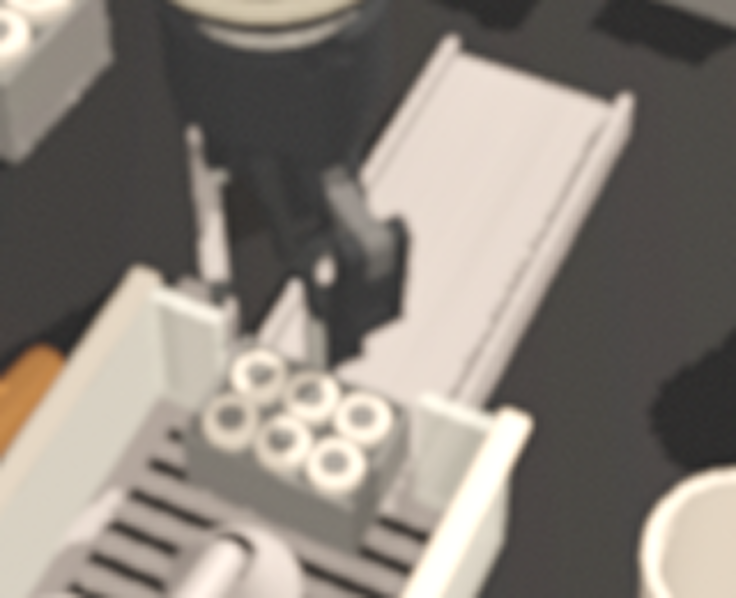

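View pics/w10.png

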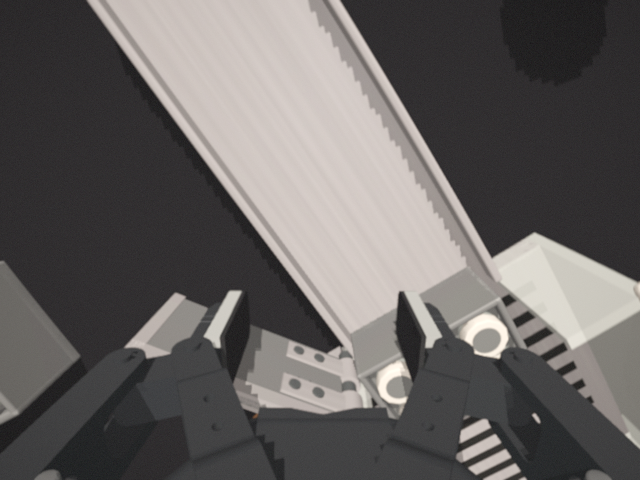

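{"method": "jog_arm", "body": {"motion": [[0.75,-0.08,0.09,0.02,0.15],[0.76,-0.08,0.09,0.02,0.15],[0.77,-0.08,0.09,0.02,0.15],[0.77,-0.08,0.1,0.01,0.15],[0.78,-0.09,0.1,0,0.17],[0.79,-0.09,0.1,0,0.17],[0.8,-0.09,0.1,0,0.17],[0.8,-0.09,0.1,0,0.17]]}}

```text
time: 14.8
ee_pos: [0.5638, 0.0267, 0.0303]
ee_rot: [[0.514, 0.858, 0.001], [0.857, -0.514, 0.022], [0.019, -0.01, -1.0]]
ft_force: [0.3, 4.6, 1.1]
grip_width: 0.0682
```

```bash
python3 seq.py 4 22 47 71 31
python3 - <<'E'
from plant import bot
import cv2,numpy as np
f=bot.grab_frame('scene');cv2.imwrite('pics/s11.png',cv2.resize(f['frame'][220:350,250:410],None,fx=4.6,fy=4.6,interpolation=cv2.INTER_CUBIC))
f=bot.grab_frame('top');cv2.imwrite('pics/t11.png',cv2.resize(f['frame'][140:290,230:490],None,fx=3,fy=3))
E
```

```text
t14.80 cur [-20.7 -30.   30.3] phi 47.3 w 68.2 F [0.3 4.6 1.1] A [-48.7 -60.4] Amaxy -47.6 Bfront [20.4 -1.7] gate [129.5  49.1] q [ -6.  27. -18.  45.   1. 115.]
[[0.83,0.01,0.02,-0.01,0.01],[0.83,0.01,0.02,-0.01,0.01],[0.83,0.01,0.02,-0.01,0.01],[0.83,0.01,0.02,-0.01,0.01]]
max 0.02
22.0 47.0 71.0 c [-20.1 -28.6] gate [128.  49.] clr 10.0
```

View pics/s11.png

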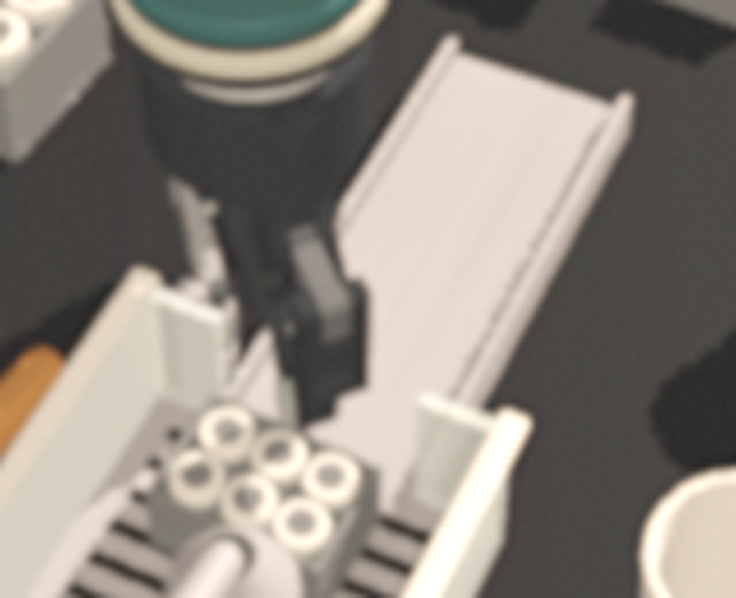

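View pics/t11.png

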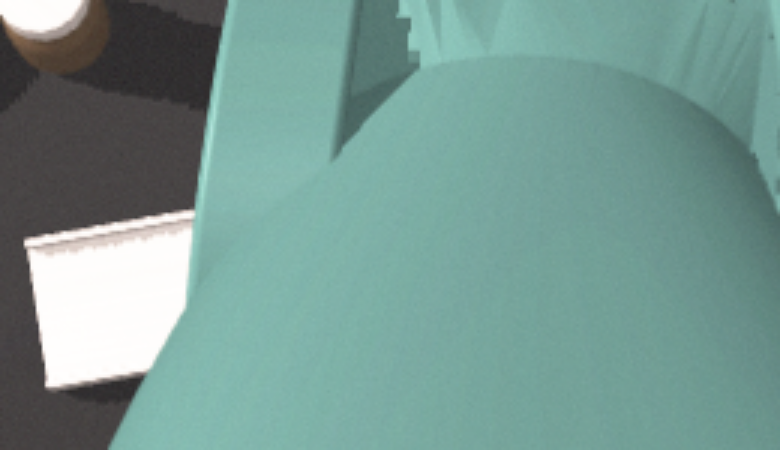

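```bash
python3 - <<'E'
from h import *
s=load('scene0');p=np.load('tub.npy')
c=np.array([(228,431),(281,452),(331,475),(195,474),(248,496),(302,522)])/4.6+[250,220]
X=inv(p,ray(s,c,.048));print(X.round(1),X.mean(0))
E
python3 go.py 2 -26 -31 30 47 0.8
```

```text
[[ 29.4 -22.7  48. ]
 [ 29.1  -2.1  48. ]
 [ 30.1  17.7  48. ]
 [ 50.1 -24.7  48. ]
 [ 50.1  -4.2  48. ]
 [ 51.3  17.   48. ]] [39.9953902  -3.17508286 48.        ]
t14.90 cur [-20.4 -29.9  30.4] phi 47.3 w 68.0 F [ 2.2  2.2 -0.3] A [-48.4 -60.2] Amaxy -47.4 Bfront [20.6 -1.7] gate [129.5  48.7] q [ -6.  27. -18.  45.   1. 115.]
[[0.8,0.08,-0.12,0.01,0.03],[0.8,0.08,-0.12,0.01,0.03]]
max 0.12
```

The rack is fully inside (rear side about 16 mm past the outer wall face), square to about 2°. I back the pushing finger off a few mm, still holding the gate, then lift straight up.

{"method": "jog_arm", "body": {"motion": [[0.8,0.08,-0.12,0,0],[0.8,0.08,-0.12,0,0],[0.8,0,0,0,0]]}}

```text
time: 15.15
ee_pos: [0.5625, 0.0313, 0.0308]
ee_rot: [[0.514, 0.858, 0.004], [0.857, -0.514, 0.02], [0.019, -0.007, -1.0]]
ft_force: [2.5, 1.7, -0.5]
grip_width: 0.0683
```

```bash
python3 go.py
python3 - <<'E'
from plant import bot
import cv2,numpy as np
f=bot.grab_frame('wrist');cv2.imwrite('pics/w12.png',f['frame'])
E
```

```text
t15.15 cur [-25.4 -30.4  30.8] phi 47.3 w 68.3 F [ 2.5  1.7 -0.5] A [-53.5 -60.8] Amaxy -48.0 Bfront [15.7 -2.1] gate [126.5  53.2] q [ -6.  26. -19.  45.   1. 115.]
```

View pics/w12.png

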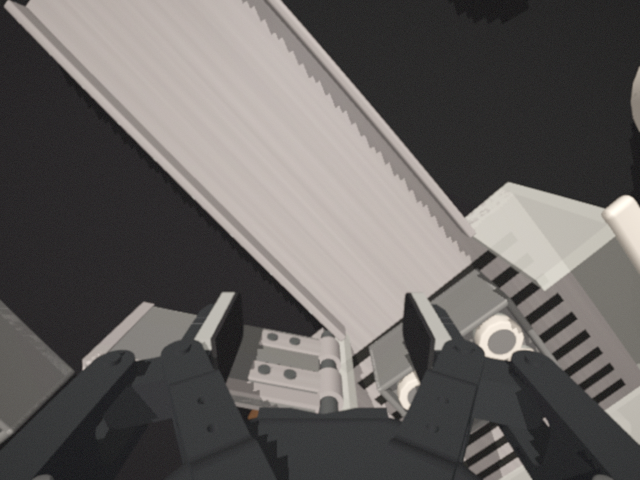

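{"method": "jog_arm", "body": {"motion": [[0.8,0.02,-0.03,-0.6,0],[0.8,0,-0.02,-1,0],[0.8,0,-0.02,-1,0],[0.8,0,-0.02,-1,0],[0.8,0,0,-1,0],[0.8,0,0,-1,0],[0.8,0,0,-1,0],[0.8,0,0,-1,0]]}}

```text
time: 15.87
ee_pos: [0.5551, 0.03, 0.1844]
ee_rot: [[0.512, 0.859, -0.01], [0.859, -0.512, 0.018], [0.01, -0.017, -1.0]]
ft_force: [-0.5, -0.4, 0.1]
grip_width: 0.0684
```

```bash
python3 go.py 6 -150 -180 180 47 0.8
```

```text
t15.87 cur [-25.7 -37.9 184.4] phi 47.4 w 68.4 F [-0.5 -0.4  0.1] A [-53.7 -68.4] Amaxy -55.7 Bfront [15.4 -9.5] gate [132.5  58. ] q [ -6.  20.  -4.  68.   1. 115.]
[[0.8,-0.04,-1.57,0.04,0.01],[0.8,-0.04,-1.57,0.04,0.01],[0.8,-0.04,-1.57,0.04,0.01],[0.8,-0.04,-1.57,0.04,0.01],[0.8,-0.05,-1.57,0.04,0.01],[0.8,-0.05,-1.57,0.04,0.01]]
max 1.57
```

{"method": "jog_arm", "body": {"motion": [[0.8,0,-1,0,0],[0.8,0,-1,0,0],[0.8,0,-1,0,0],[0.8,0,-1,0,0],[0.8,0,-1,0,0],[0.8,0,-1,0,0],[0.8,0,-1,-0.3,0],[0.8,0,-1,-0.3,0]]}}

```text
time: 16.53
ee_pos: [0.4127, 0.1118, 0.2014]
ee_rot: [[0.513, 0.858, -0.008], [0.858, -0.513, 0.013], [0.007, -0.014, -1.0]]
ft_force: [-0.4, 0.7, -1.1]
grip_width: 0.0683
```

{"method": "jog_arm", "body": {"motion": [[0.8,0,-0.5,0,0],[0.8,0,0,0,0],[0.8,0,0,0,0],[0.8,0,0,0,0],[0.8,0,0,0,0],[0.8,0,0,0,0]]}}

```text
time: 17.03
ee_pos: [0.4026, 0.1171, 0.2016]
ee_rot: [[0.511, 0.86, -0.008], [0.86, -0.511, 0.011], [0.005, -0.013, -1.0]]
ft_force: [0.1, 0.1, -0.2]
grip_width: 0.0681
```

Run:
```python
from plant import bot
import cv2,numpy as np
s=bot.sense();print(s['time'],s['ee_pos'],s['ft_force'],s['dq'].round(2))
f=bot.grab_frame('scene');cv2.imwrite('pics/s13.png',f['frame']);cv2.imwrite('pics/s13c.png',cv2.resize(f['frame'][200:420,220:460],None,fx=2.7,fy=2.7,interpolation=cv2.INTER_CUBIC))
f=bot.grab_frame('top');cv2.imwrite('pics/t13.png',f['frame'])
```

```text
17.0333 [0.40259904 0.11713395 0.20155201] [ 0.10517792  0.06689372 -0.15334077] [-0.53  0.74  0.47 -0.21 -0.18 -0.27]
```

View pics/s13c.png

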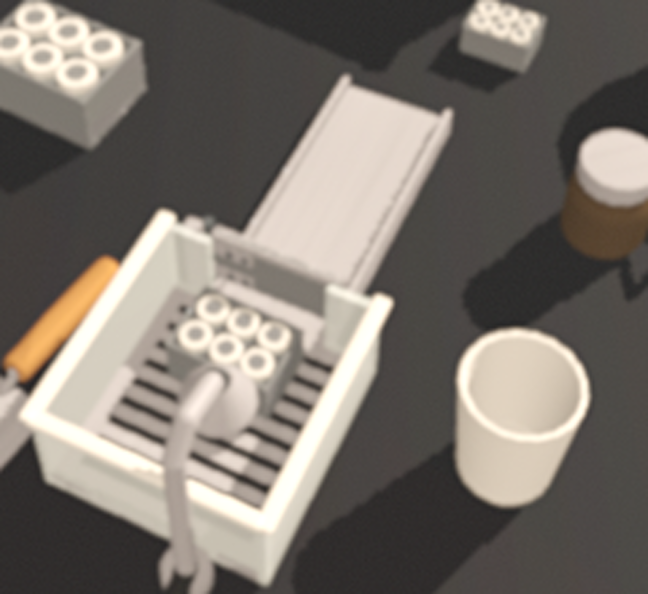

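View pics/t13.png

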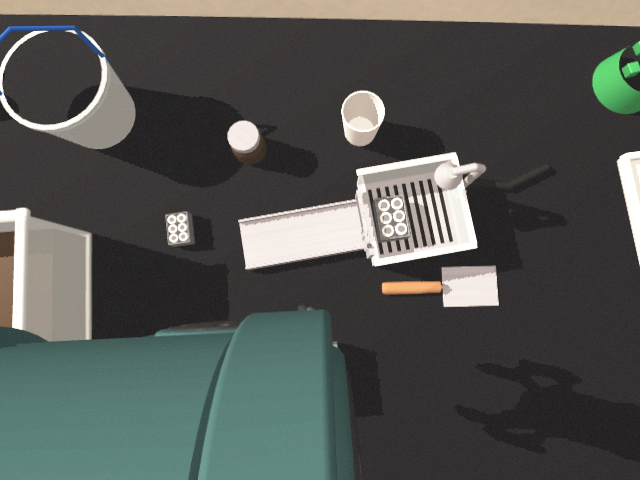

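The top view shows the rack upright in the tub at (392,217) and the gate line across the mouth at (365,225). Jar (244,137), beaker (363,115), scoop and small rack are at their first pixels. Handing in.

Run:
```python
from h import *
from plant import bot
f=bot.grab_frame('top');t=load('top0');p=np.load('tub.npy')
c=[(384,205),(398,203),(385,218),(400,216),(386,231),(402,230)]
print(inv(p,ray(t,c,.048)).mean(0))
f0=t['frame'].astype(int);d=np.abs(f['frame'].astype(int)-f0).max(2)
for n,(u0,u1,v0,v1) in dict(jar=(225,270,118,165),beaker=(338,388,88,148),scoop=(380,500,262,310),small=(162,195,208,248)).items(): print(n,(d[v0:v1,u0:u1]>60).mean().round(3))
print(bot.sense()['ft_force'],bot.close_job())
```

```text
[41.34747636 -3.2960582  48.        ]
jar 0.0
beaker 0.0
scoop 0.0
small 0.0
the job is handed in; nothing more can be done
[-0.75231069 -0.47587477 -0.02270863] None
```

The middle-sized rack is in the rinse tub, upright, with the gate sprung shut behind it. I handed the job in at about 17 s of the 62 s allowed.

**What I did:** I swung the gate open with one fingertip let down behind it in the mouth. I kept holding it at roughly 107–130° while the other finger pushed the rack along the slideway and through. Then I backed off about 5 mm, lifted straight up and moved the hand away.

**Last checks:**
- **Rack:** its centre is about 41 mm into the tub, so its rear side is about 17 mm past the outside of the end wall. It stands square to about 2° and 3 mm off the centre line.
- **Gate:** it looks shut in both the scene and top views; I judged this by eye and did not measure the angle.
- **Other things:** the jar, beaker, scoop and small rack show no change in the top picture. The arm hid the large rack in that picture; it was in place in the last scene crop.
- **Robot:** it was touching nothing, with under 1 N at the wrist.

**What went wrong:** early in the push a finger knuckle rubbed on the gate's top edge, reading about 10 N. I raised the hand a few millimetres; a later brief touch (about 3 N) cleared the same way. The rack kept sliding straight, and no picture showed the gate near it. Readings of 3–5 N continued along the push; I took these as the push itself plus the gate spring, but did not separate the two.

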